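# Load, close and screw down a cigar-mould press

### The job

Lay each of the cigars on the board in a groove of its own in the press mould, gripping them as gently as you can, cover them with the upper mould half so that it sits flat, and push the tray fully home under the press. Then take the T-handled square key, fit it into the press's captive screw and turn it clockwise as far as it goes, so that the platen bears firmly on the mould, and put the key back upright in its stand. Leave everything else on the bench where it is.

Things in the scene. Friction and masses are not known exactly. Their poses are not given: they have to be found in the camera images.
- press: cigar-mould press fixed on the robot's left, turned up to 0.1 rad. Origin on the bench under the screw's axis, z up. The tray slides along its y (+y is in, under the bridge). Bridge along its x, 226 long, 52 wide, 135 to 165 above the bench, on two posts 20 across at x = +-99; base 230 x 380 x 12, y -280 to 100. On the bridge a collar 45 across, 20 high, round the screw's head.
- socket (a point): centre of the mouth of the square recess in the head of the press's captive screw, 184 above the bench, facing up, open to above. The recess is a square 13 across flats and 14 deep, and lies 1 below the collar's rim. This point's axes are those of the press and do not turn with the screw.
- screw (a joint): angle of the captive screw, rad, 0 to a stop at 3.15, growing clockwise from above (tightening). At 0 the recess's flats face the press's +-x and +-y; at angle a they are turned clockwise by a. Lowers the platen 2.55 mm per rad, onto the closed mould's rib at about 2.9. Stiff (0.12, at the end 0.25 N m), stays where left, but from the stop springs back to about 2.96, still tight. Starts at 0-0.5.
- platen: flat steel bar under the bridge that the screw lowers, 166 x 46 x 16, long along the press's x; origin at the centre of its underside, 97 above the bench when right up
- tray (a joint): how far the sliding tray is pushed in, m: 0 = right out (loading), 0.17 = fully home under the screw, against its stop. Friction about 2.5 N; it stays where it is left. It starts between 0 and 0.012.
- tray_pull (a point): centre of the top of the upright black pull of the tray: a slab 70 long (press x), 14 thick (press y), whose top stands 75 above the bench with 47 free below; at the tray's -y end, 135 from the mould's centre. Push it towards the press's +y, or pinch it across its thickness. Axes as the press.
- mould_top (a point): centre of the top face of the lower mould half, fixed on the tray, 52 above the bench: black, 150 (x) x 184 (y), four grooves along x. The upper half sits on this face between thin cheeks on four sides with 2 of play each way; they rise 22 above the face, the top 10 flared outward as a lead-in. Those on the y sides leave the middle 88 free. Axes as the press.
- groove0 (a point): centre of the floor of groove 0 of the lower mould half (counted from the pull), 42 above the bench. Groove 134 long along x, 22 wide along y, 10 deep; neighbouring grooves lie 45 apart. Axes as the press.
- groove1 (a point): centre of the floor of groove 1 of the lower mould half (counted from the pull), 42 above the bench. Groove 134 long along x, 22 wide along y, 10 deep; neighbouring grooves lie 45 apart. Axes as the press.
- groove2 (a point): centre of the floor of groove 2 of the lower mould half (counted from the pull), 42 above the bench. Groove 134 long along x, 22 wide along y, 10 deep; neighbouring grooves lie 45 apart. Axes as the press.
- groove3 (a point): centre of the floor of groove 3 of the lower mould half (counted from the pull), 42 above the bench. Groove 134 long along x, 22 wide along y, 10 deep; neighbouring grooves lie 45 apart. Axes as the press.
- mould_lid: loose upper half of the mould, black, 150 (its x) x 184 (its y) x 18, hollow below, so that it clears the cigars, 0.35 kg; origin at the centre of its underside. A rib to lift it by runs along its x across the back: 140 long, 14 wide, 20 high, its top 38 above the origin. Fits either way round.
- cigar0: a box-pressed cigar: 127 long along its x, 18 wide, 18 high, 20 g; origin at the centre of its underside, z up. Lies on a thin board (4 mm) at the start. Some of the four are absent in some runs. More than 60 N from the fingers (both together) bruises it: grip it with no more than 25 N.
- cigar1: a box-pressed cigar: 127 long along its x, 18 wide, 18 high, 20 g; origin at the centre of its underside, z up. Lies on a thin board (4 mm) at the start. Some of the four are absent in some runs. More than 60 N from the fingers (both together) bruises it: grip it with no more than 25 N.
- cigar2: a box-pressed cigar: 127 long along its x, 18 wide, 18 high, 20 g; origin at the centre of its underside, z up. Lies on a thin board (4 mm) at the start. Some of the four are absent in some runs. More than 60 N from the fingers (both together) bruises it: grip it with no more than 25 N.
- cigar3: a box-pressed cigar: 127 long along its x, 18 wide, 18 high, 20 g; origin at the centre of its underside, z up. Lies on a thin board (4 mm) at the start. Some of the four are absent in some runs. More than 60 N from the fingers (both together) bruises it: grip it with no more than 25 N.
- key: T-handled square key, 90 g; origin at the centre of its lower tip, z up along the shank. The lowest 35 is a square 12 across flats (flats facing its +-x and +-y), with a round nose 9 across in its last 2; above it a round shank 10 across. A round collar 30 across, 36 to 40 above the tip. Cross bar on top along its x: 88 long, 14 thick (its y), from 75 to 93 above the tip.
- key_stand: dark wooden block 56 x 56 x 60 fixed to the bench; origin at the centre of its underside. Square hole 17.5 wide and 40 deep in its top, in which the key stands its collar resting on the top and its tip 24 above the bench.
- rolling_blade: bystander: flat steel rolling knife, a rounded plate 100 x 115 x 5, lying on the bench near the front of the press. Leave it where it is.
- paste_pot: bystander: small white bowl, 56 across, 45 high. Leave it where it is.
- ring_gauge: bystander: brass ring-gauge plate with three holes, 110 x 50 x 10. Leave it where it is.
- band_roll: bystander: roll of paper bands, 64 across, 24 high. Leave it where it is.
- mallet: bystander: wooden mallet, 240 long, lying down. Leave it where it is.
Not all that is in view belongs to the job. Leave any turquoise look-alike of the cigar0 alone.

How it is judged:
By the outcome, as a careful person would: the job done as asked, in the order asked, and still so for the second after the job is handed in, with the robot touching nothing.
Of cigar0, cigar1, cigar2, cigar3 only 2 to 4 are there at a start; the rules pass over those that are not, and their reading is None.
At some moment in a run one of cigar0, cigar1, cigar2, cigar3, mould_lid may be knocked a few centimetres aside while the robot is not near it.
It also fails if it takes over 210 s, if anything falls off the work surface, if the arm or the gripper's body presses on something with over 40 N, if the wrist force passes 120 N, or if a joint passes its speed limit or range.

### The arm

A 6-joint arm with a two-finger parallel gripper is mounted at the origin on the work surface. World frame = base frame: x ahead of the robot, y to its left, z up, the work surface at z = 0. Lengths are in m, angles in rad, forces in N, time in s.
With the tool pointing down it reaches from about 0.35 to 0.975 m from the base axis. Payload 4.9 kg.
Tool frame: the origin (TCP) lies midway between the tips of the shut fingers; the grasp point (between the pads) lies 19 mm behind it (ctrl.hold_point_z is the distance from the TCP to the grasp point, in m); z points along the fingers, y is the line along which they close (so a half turn about z gives the same grasp; the last joint's range is limited). The gripper opens to 85 mm and grips with 20 to 120 N. Pads are 22 mm wide; open, the fingers measure 114 mm over their backs; the gripper's body (76 mm by 85 mm) begins 54 mm behind the grasp point. The pads swing forward as they close: fully open they stand 13 mm farther back than shut.
Start: joints at [1.23, 0.053, 1.613, -0, 1.476, -0.119], TCP at [0.137, 0.61, 0.231] pointing down, gripper open.
Joint ranges: [-3.01, 3.01], [-1.01, 2.22], [0.06, 2.58], [-1.02, 4.17], [0.09, 2.62], [-3.14, 3.14]. Speed limits (rad/s): [2.57, 2.57, 3.14, 3.14, 3.14, 3.14].

### API

Orientations are given as a rotation vector (axis times angle).
In Python, from station import status, viewer, finish_job, ctrl gives the robot as it stands.
- The arm moves only by the shell command python3 -m jog 'ROWS' [FORCE]. ROWS is JSON, a list of rows, each a list of 7 numbers: the turn, a rotation vector about the tool's x, y, z each as a share of 5 degrees, from -1 to 1, then the shift along the tool's x, y, z each as a share of 30 mm, from -1 to 1, then the opening, from -1 (shut) to 1 (fully open). A call has 1 to 5 rows; each row shifts and turns the commanded pose from where the row before left it, along the tool's axes as they then stand; what a row does not reach is not made up. A row lasts 1/8 s, in which the tool goes at most 62.5 mm and 10.7 degrees, less where a joint would pass 70% of its speed; a pose out of reach is approached as far as the arm can. A call with a number of a shift or a turn outside -1 to 1 is refused whole. A call with a gripper value outside its range is refused whole. The fingers move at their own pace and stop on an object; FORCE is the grip in N (left out, the last holds). Time passes only in rows, so rows that do not move let the fingers close. It gives the time, the measured TCP pose, the force, the opening and the grip force at its end, in the units of the state.
- status.get_obs(): the state, without advancing time (a new reading comes with each control period).
- viewer.get_image(name): name is "side" or "top"; returns a dict with "img" (384x512x3 uint8, red, green, blue), "fovy" (degrees; the focal length in pixels is half the picture's height over the tangent of half this angle, whatever the lens; pixels are square), "cx", "cy" (the principal point, pixels), "distortion" ([k1, k2, p1, p2, k3] as OpenCV has them; the pictures are not rectified), "rvec" (rotation vector, rad) and "tvec" (3), from world to camera coordinates, as OpenCV has them. Camera axes: x right, y down, z forward; pixel columns grow to the right and rows downward; lengths in m; the calibration is good to about 2 mm. A picture is of the moment at which its call begins. There is no depth.
- finish_job(): hands the job in; it is judged then, once.
The state is a dict: "t": time; "q": joint angles; "dq": joint speeds; "effort": joint torques, N m; "tool_pos": TCP position; "tool_rot": TCP orientation; "contact_force": force on the tool from outside, world axes, zero at the start; "wrist_torque": the same for the moment, N m; "opening": finger opening in m; "grip_force": force on a finger pad.
Only numpy, scipy, OpenCV 4.12 (cv2) and the standard library are available. Lean on these libraries where they do the work, as an engineer would, in place of code of your own. Each camera call takes 0.05 s, during which the arm holds its last target. There are 200 camera calls.

## Working session

There is one attempt and no reset: what is moved stays moved. The work goes in short steps, Python scripts to look and compute and a shell command to move; the robot and the scene stay as the last step left them, time stands still between calls to the robot, and variables do not carry over. Pictures are saved under pics/ and viewed, at most 14 in all, crops included, and the job is handed in when it is done.

```bash
ls; mkdir -p pics; cat > h.py <<'E'
import numpy as np, cv2
from station import status, viewer, ctrl
from scipy.spatial.transform import Rotation as R
def cam(n):
    d=viewer.get_image(n); h,w=d["img"].shape[:2]
    f=h/2/np.tan(np.radians(d["fovy"])/2)
    d["K"]=np.array([[f,0,d["cx"]],[0,f,d["cy"]],[0,0,1]]); d["D"]=np.array(d["distortion"],float)
    d["rvec"]=np.array(d["rvec"],float);d["tvec"]=np.array(d["tvec"],float)
    return d
def proj(d,P): return cv2.projectPoints(np.array(P,float).reshape(-1,1,3),d["rvec"],d["tvec"],d["K"],d["D"])[0].reshape(-1,2)
def unproj(d,uv,z):
    p=cv2.undistortPoints(np.array(uv,float).reshape(-1,1,2),d["K"],d["D"]).reshape(-1,2)
    Rm=cv2.Rodrigues(d["rvec"])[0]; c=-Rm.T@d["tvec"]
    r=np.c_[p,np.ones(len(p))]@Rm
    z=np.broadcast_to(z,len(p)); return c+r*((z-c[2])/r[:,2])[:,None]
def save(img,n): cv2.imwrite("pics/"+n,img[:,:,::-1])
E
python3 - <<'E'
from h import *
import pickle
for n in("top","side"):
    d=cam(n); save(cv2.resize(d["img"],(800,600),interpolation=cv2.INTER_CUBIC),n+"0.png"); pickle.dump(d,open(n+"0.pkl","wb"))
    print(n,d["fovy"],d["cx"],d["cy"],d["D"],-cv2.Rodrigues(d["rvec"])[0].T@d["tvec"])
o=status.get_obs();print(o); print(R.from_rotvec(o["tool_rot"]).as_matrix().round(3),ctrl.hold_point_z)
E
```

```text
pics
top 55.13033360563785 260.87169707121717 192.4514141939642 [-0.00096011  0.          0.          0.          0.        ] [ 0.34677643 -0.01243297  1.15823042]
side 44.954587299020325 251.1293383551257 191.12146322989656 [-0.02938644  0.          0.          0.          0.        ] [ 0.35490636 -1.16557818  1.07494377]
{'t': 0.1, 'q': array([ 1.22998312e+00,  5.33143718e-02,  1.61417263e+00,  3.02294542e-06,
        1.47600147e+00, -1.18980773e-01]), 'dq': array([-0.00172029, -0.00173676, -0.00492745, -0.00016163, -0.00024657,
        0.0001706 ]), 'effort': array([-7.98488963e-05, -3.94906032e+01, -3.71361172e+01, -1.68895062e-04,
        4.01339319e-03, -2.73513265e-06]), 'tool_pos': array([0.13730586, 0.60914611, 0.23016185]), 'tool_rot': array([-3.47691709e-01, -3.12185423e+00,  2.89810920e-03]), 'contact_force': array([ 0.39485545, -0.36747844, -0.14380271]), 'wrist_torque': array([ 0.00176224,  0.01712687, -0.03227592]), 'grip_force': 0.0, 'opening': 0.08552861756207623}
[[-0.975  0.22  -0.001]
 [ 0.22   0.975 -0.002]
 [ 0.    -0.002 -1.   ]] 0.0187
```

View pics/top0.png

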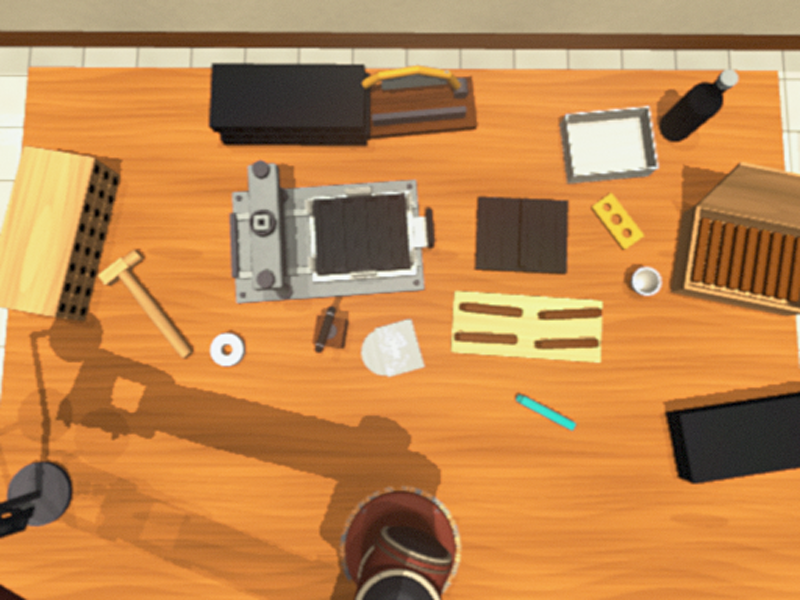

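View pics/side0.png

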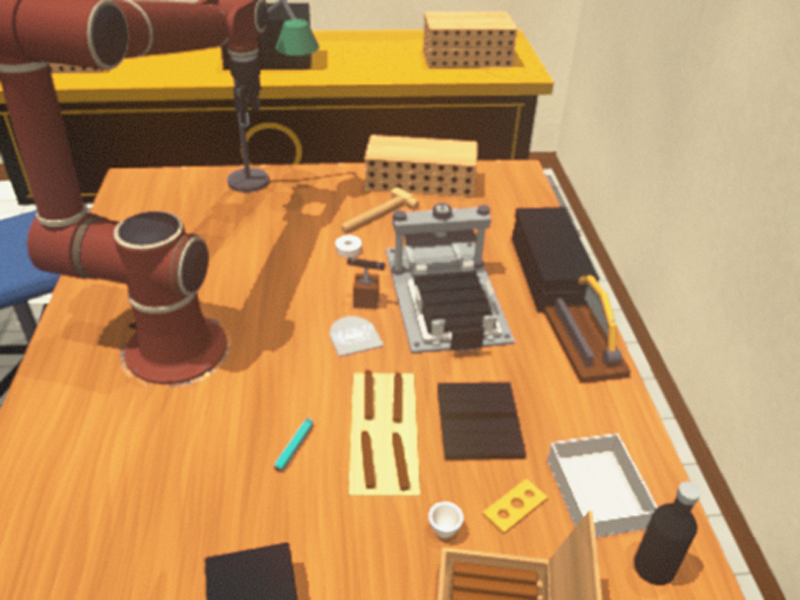

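All four brown cigars on the pale board are candidates, at top-view pixels (491,310), (569,313), (486,338) and (566,343). The turquoise stick at (545,411) is the decoy, and the ones in the crate aren't on the board. The lid is at (522,235), the key in its stand at about (332,325), and the screw head at (262,222). I'll confirm this with an enlarged crop.

```bash
python3 - <<'E'
from h import *
import pickle
t=pickle.load(open("top0.pkl","rb"))["img"];s=pickle.load(open("side0.pkl","rb"))["img"]
a=cv2.resize(t[180:240,190:390],(800,240),interpolation=cv2.INTER_CUBIC)
b=cv2.resize(t[95:200,145:285],(400,300),interpolation=cv2.INTER_CUBIC)
c=cv2.resize(s[125:230,205:345],(400,300),interpolation=cv2.INTER_CUBIC)
save(np.vstack([a,np.hstack([b,c])]),"crop1.png")
E
```

```text
(no output)
```

View pics/crop1.png

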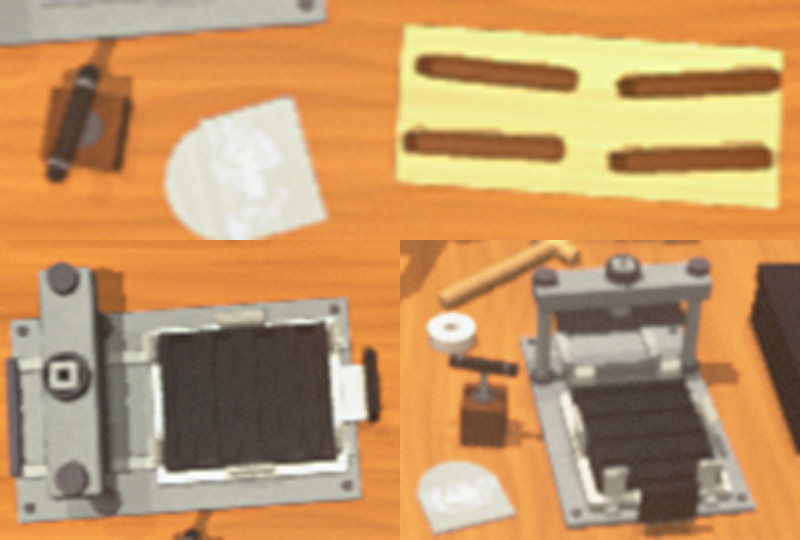

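```bash
cat > fit.py <<'E'
from h import *
from scipy.optimize import minimize
def boxv(lx,ly,z0,z1,cx=0,cy=0): return np.array([[cx+a*lx/2,cy+b*ly/2,z] for a in(-1,1) for b in(-1,1) for z in(z0,z1)])
def place(V,p): c,s=np.cos(p[2]),np.sin(p[2]); return V@np.array([[c,s,0],[-s,c,0],[0,0,1]])+[p[0],p[1],0]
S=6
def sil(d,parts,p,roi):
    x0,y0,x1,y1=roi; im=np.zeros(((y1-y0)*S,(x1-x0)*S),np.uint8)
    for V in parts:
        u=(proj(d,place(V,p))-[x0-.5,y0-.5])*S-.5
        cv2.fillConvexPoly(im,cv2.convexHull(np.round(u*16).astype(np.int32)),255,shift=4)
    return cv2.resize(im,(x1-x0,y1-y0),interpolation=cv2.INTER_AREA)/255.
def roi_of(d,parts,p,m=8):
    u=np.vstack([proj(d,place(V,p)) for V in parts]); a=np.floor(u.min(0)-m).astype(int);b=np.ceil(u.max(0)+m).astype(int)
    return max(a[0],0),max(a[1],0),min(b[0],512),min(b[1],384)
def fit(ds,maskf,parts,p0):
    D=[(d,r,maskf(d["img"][r[1]:r[3],r[0]:r[2]].astype(float))) for d in ds for r in[roi_of(d,parts,p0)]]
    f=lambda p:sum(((sil(d,parts,p,r)-m)**2).sum() for d,r,m in D)
    b=None
    for dy in(-.05,.05):
        s=np.array(p0)+np.array([[0,0,0],[.006,0,dy],[0,.006,dy],[.004,-.004,-dy]])
        q=minimize(f,p0,method="Nelder-Mead",options=dict(initial_simplex=s,xatol=2e-5,fatol=1e-3))
        if b is None or q.fun<b.fun:b=q
    return b.x,b.fun,[float(m.sum()) for _,_,m in D]
hsv=lambda im:cv2.cvtColor(im.astype(np.uint8),cv2.COLOR_RGB2HSV)
# soft brightness mask: dark=1
def soft(lo,hi): return lambda im: np.clip((hi-im.max(2))/(hi-lo),0,1)
CIG=[boxv(.127,.018,.004,.022)]
LID=[boxv(.150,.184,0,.018),boxv(.140,.014,.018,.038)]
E
cat > m1.py <<'E'
from fit import *
import pickle,sys
ds=[pickle.load(open(n+"0.pkl","rb")) for n in("top","side")]
t,s=ds
for (u,v) in [(491,310),(569,313),(486,338),(566,343)]:
    P=unproj(t,[(u*.64,v*.64)],.02)[0]
    for dd in(ds,[t],[s]):
        p,f,m=fit(dd,soft(150,215),CIG,[P[0],P[1],np.pi/2]); print("cig",p.round(4),round(f,1),np.round(m))
P=unproj(t,[(522*.64,235*.64)],.018)[0]
for dd in(ds,[t],[s]):
    p,f,m=fit(dd,soft(90,150),LID,[P[0],P[1],0]);print("lid",p.round(4),round(f,1),m)
b=lambda u,v:(145-.5+(u+.5)/400*140,95-.5+(v-240+.5)/400*140)
c=lambda u,v:(205-.5+(u-400+.5)/400*140,125-.5+(v-240+.5)/400*140)
from scipy.optimize import least_squares
pt=[(b(10,320),(-.115+.23,.1,.012))]
T=[(b(10,320),(.115,.1,.012)),(b(345,298),(.115,-.28,.012)),(b(360,497),(-.115,-.28,.012)),(b(22,522),(-.115,.1,.012)),(b(65,376),(0,0,.184))]
Sd=[(c(625,266),(0,0,.184)),(c(753,508),(.115,-.28,.012)),(c(569,529),(-.115,-.28,.012))]
def r(p,A=True,B=True):
    o=[]
    for d,L,k in((t,T,A),(s,Sd,B)):
        if k:o.append((proj(d,place(np.array([x[1] for x in L]),p))-[x[0] for x in L]).ravel())
    return np.concatenate(o)
for k in((1,1),(1,0),(0,1)):
    q=least_squares(r,[.6,.25,0],args=k);print("press",q.x.round(4),q.fun.round(1))
a=lambda u,v:(190-.5+(u+.5)/4,180-.5+(v+.5)/4)
print("key bar ends",unproj(t,[a(88,68),a(57,178)],.117).round(4))
print("side bar",unproj(s,[c(452,361),c(516,369)],.110).round(4))
print("stand corners",unproj(t,[a(55,70),a(131,77),a(122,171),a(43,160)],.06).round(4))
E
python3 m1.py
```

```text
cig [ 0.4623 -0.1767  1.4811] 52.6 [234. 148.]
cig [ 0.4624 -0.1774  1.4768] 14.4 [234.]
cig [ 0.4622 -0.1841  1.4823] 39.1 [148.]
cig [ 0.454  -0.3343  1.6138] 89.7 [243. 221.]
cig [ 0.4539 -0.3342  1.6304] 13.4 [243.]
cig [ 0.454  -0.3346  1.6065] 73.9 [221.]
cig [ 0.4061 -0.165   1.5229] 45.3 [229. 143.]
cig [ 0.4057 -0.1647  1.5283] 11.6 [229.]
cig [ 0.4062 -0.1725  1.515 ] 32.1 [143.]
cig [ 0.3952 -0.3273  1.6026] 72.6 [237. 214.]
cig [ 0.3952 -0.3281  1.6023] 10.9 [237.]
cig [ 0.3952 -0.3272  1.5966] 60.3 [214.]
lid [ 0.6159 -0.2424 -0.0469] 209.4 [2672.883333333333, 2319.5]
lid [ 0.6154 -0.2427 -0.0286] 69.3 [2672.883333333333]
lid [ 0.6168 -0.2423 -0.0499] 139.2 [2319.5]
press [0.5954 0.2404 0.0784] [ 0.3  0.   1.2 -0.8  1.5  0.2 -1.   0.4  0.4 -0.3 -0.9 -1.1  1.2 -1.
 -1.  -2. ]
press [0.5951 0.2418 0.0786] [-0.2  0.1  0.8 -0.7  1.1  0.3 -1.5  0.5 -0.2 -0.2]
press [0.5957 0.2336 0.0754] [-0.6 -0.1  1.5  0.5 -0.9 -0.6]
key bar ends [[0.4539 0.1278 0.117 ]
 [0.3758 0.1481 0.117 ]]
side bar [[0.3774 0.1443 0.11  ]
 [0.4545 0.124  0.11  ]]
stand corners [[0.4581 0.1602 0.06  ]
 [0.4531 0.1031 0.06  ]
 [0.3828 0.1087 0.06  ]
 [0.3907 0.1676 0.06  ]]
```

```bash
cat > m2.py <<'E'
from fit import *
import pickle
t,s=[pickle.load(open(n+"0.pkl","rb")) for n in("top","side")]
p=np.array([.5953,.2412,.078])
g=lambda d:cv2.GaussianBlur(d["img"].max(2).astype(np.float32),(0,0),.5)
def prof(d,pts): u=proj(d,place(np.array(pts),p)).astype(np.float32); return cv2.remap(g(d),u[:,0].reshape(1,-1),u[:,1].reshape(1,-1),cv2.INTER_LINEAR)[0]
ys=np.arange(-.34,-.02,.001)
def edges(v,ys,th=120):
    b=v<th; i=np.flatnonzero(b[1:]!=b[:-1]); return [(round(float(ys[k]+(ys[k+1]-ys[k])*(th-v[k])/(v[k+1]-v[k])),4),'dark' if b[k+1] else 'light') for k in i]
for d in(t,s):
  for x in(-.02,0,.02):
    print("mould y",x,edges(prof(d,[[x,y,.052] for y in ys]),ys))
    print("pull  y",x,edges(prof(d,[[x,y,.075] for y in ys]),ys)[:4])
xs=np.arange(-.1,.1,.001)
for d in(t,s):
  for y in(-.12,-.16,-.2): print("mould x",y,edges(prof(d,[[x,y,.052] for x in xs]),xs))
  for y in(-.308,-.304): print("pull x",y,edges(prof(d,[[x,y,.075] for x in xs]),xs))
# base edges
ms=lambda d:(g(d)) 
xb=np.arange(-.15,.15,.001)
sat=lambda d:hsv(d["img"])[:,:,1].astype(np.float32)
def prof2(d,pts): u=proj(d,place(np.array(pts),p)).astype(np.float32); return cv2.remap(sat(d),u[:,0].reshape(1,-1),u[:,1].reshape(1,-1),cv2.INTER_LINEAR)[0]
for y in(-.25,-.15,-.05,.05,.08): print("base x",y,edges(prof2(t,[[x,y,.012] for x in xb]),xb))
yb=np.arange(-.32,.14,.001)
for x in(-.1,-.07,.07,.1): print("base y",x,edges(prof2(t,[[x,y,.012] for y in yb]),yb))
# socket: centroid of dark square inside bright collar
for d in(t,s):
    u=proj(d,place(np.array([[0,0,.184]]),p))[0]; print(u); x,y=np.round(u).astype(int); print(d["img"].max(2)[y-9:y+10,x-9:x+10])
E
python3 m2.py
```

```text
mould y -0.02 [(-0.3026, 'dark'), (-0.2909, 'light'), (-0.2509, 'dark'), (-0.072, 'light'), (-0.0307, 'dark')]
pull  y -0.02 [(-0.3011, 'dark'), (-0.2892, 'light'), (-0.2504, 'dark'), (-0.0751, 'light')]
mould y 0 [(-0.3027, 'dark'), (-0.2905, 'light'), (-0.2507, 'dark'), (-0.0722, 'light'), (-0.0292, 'dark')]
pull  y 0 [(-0.3016, 'dark'), (-0.2896, 'light'), (-0.2506, 'dark'), (-0.0757, 'light')]
mould y 0.02 [(-0.302, 'dark'), (-0.2909, 'light'), (-0.251, 'dark'), (-0.0721, 'light'), (-0.0323, 'dark')]
pull  y 0.02 [(-0.3008, 'dark'), (-0.2891, 'light'), (-0.2507, 'dark'), (-0.0751, 'light')]
mould y -0.02 [(-0.3391, 'dark'), (-0.0384, 'light')]
pull  y -0.02 [(-0.0682, 'light')]
mould y 0 [(-0.3379, 'dark'), (-0.0387, 'light')]
pull  y 0 [(-0.0702, 'light')]
mould y 0.02 [(-0.3322, 'dark'), (-0.0405, 'light')]
pull  y 0.02 [(-0.0676, 'light')]
mould x -0.12 [(-0.0762, 'dark'), (0.0743, 'light')]
mould x -0.16 [(-0.0737, 'dark'), (0.0778, 'light')]
mould x -0.2 [(-0.0763, 'dark'), (0.074, 'light')]
pull x -0.308 []
pull x -0.304 []
mould x -0.12 [(-0.0713, 'dark'), (0.0711, 'light'
[... 3088 characters left out ...]
 180 188 172 168 178 191 176 133 130 175 210
  215]
 [214 212 208 180 123 107 126 146 161 159 157 161 159 145 121 115 155 194
  198]
 [198 199 194 167 113  94 102 113 117 121 122 122 120 107  95 105 146 184
  198]
 [194 193 192 165 117  90  94  94  95  93  95  94  94  91  89  98 134 170
  194]
 [198 198 194 171 138 105  96  94  89  91  91  87  89  86  92 113 141 169
  196]
 [196 197 195 184 163 138 117 102  97  95  95  90  93 100 114 144 164 182
  195]
 [198 199 197 196 186 174 157 141 130 125 118 109 114 132 153 169 186 189
  190]
 [193 194 192 191 189 189 182 167 157 154 144 130 131 149 164 173 170 170
  167]
 [172 170 168 166 166 162 159 159 154 152 141 133 131 136 136 134 132 129
  126]]
```

```bash
cat > pl.py <<'E'
import sys
from h import *
# usage: pl.py x y z closing_yaw  -> turn (in units of 5deg) and shift (units of 30mm) in tool axes after the turn
def plan(x,y,z,yaw,p=None,M=None):
    o=status.get_obs()
    if p is None: p=o["tool_pos"];M=R.from_rotvec(o["tool_rot"]).as_matrix()
    cy=np.arctan2(M[1,1],M[0,1]); d=(yaw-cy+np.pi/2)%np.pi-np.pi/2
    c=cy+d; T=np.array([[np.sin(c),np.cos(c),0],[-np.cos(c),np.sin(c),0],[0,0,-1]])  # cols: x,y,z of tool
    T=np.column_stack([np.cross([np.cos(c),np.sin(c),0],[0,0,-1]),[np.cos(c),np.sin(c),0],[0,0,-1]])
    rv=R.from_matrix(M.T@T).as_rotvec()/np.radians(5); s=T.T@(np.array([x,y,z])-p)/.03
    print("turn",rv.round(3),"shift",s.round(3)); return np.array([x,y,z]),T
if __name__=="__main__":
    a=list(map(float,sys.argv[1:])); p=M=None
    for i in range(0,len(a),4): p,M=plan(*a[i:i+4],p,M)
    o=status.get_obs();print("t",round(o["t"],2),o["tool_pos"].round(4),"q",o["q"].round(2),"F",o["contact_force"].round(1),"open",round(o["opening"],4),"grip",round(o["grip_force"],1))
E
python3 pl.py .5 .3 .26 -.09  .4624 -.1774 .1 -.09
```

```text
turn [-2.0000e-02  1.3000e-02  1.6489e+01] shift [-9.177 12.967 -0.995]
turn [ 0.  0. -0.] shift [-15.962   0.182   5.333]
t 0.1 [0.1373 0.6091 0.2302] q [ 1.23  0.05  1.61  0.    1.48 -0.12] F [ 0.4 -0.4 -0.1] open 0.0855 grip 0.0
```

```bash
python3 -m jog '[[0,0,1,0,0,-0.5,0],[0,0,1,0,0,-0.5,0],[0,0,1,0,0,0,0],[0,0,1,0,0,0,0],[0,0,1,0,0,0,0]]' 20
```

```text
t: 0.72
tool_pos: [0.1374, 0.6094, 0.2606]
tool_rot: [1.019, 2.972, -0.002]
contact_force: [-0.4, -0.2, 0.3]
opening: 0.0427
grip_force: 0.0
```

```bash
J="python3 -m jog"
python3 -m jog '[[0,0,1,0,0,0,0],[0,0,1,0,0,0,0],[0,0,1,0,0,0,0],[0,0,1,0,0,0,0],[0,0,1,0,0,0,0]]' >/dev/null
python3 -m jog '[[0,0,1,0,0,0,0],[0,0,1,0,0,0,0],[0,0,1,0,0,0,0],[0,0,1,0,0,0,0],[0,0,1,0,0,0,0]]'>/dev/null
python3 -m jog '[[0,0,1,0,0,0,0],[0,0,0.49,0,0,0,0],[0,0,0,0,1,0,0],[0,0,0,0,1,0,0],[0,0,0,0,1,0,0]]'>/dev/null
python3 -m jog '[[0,0,0,-0.5,1,0,0],[0,0,0,-0.5,1,0,0],[0,0,0,-0.5,1,0,0],[0,0,0,-0.5,1,0,0],[0,0,0,-0.5,1,0,0]]'
python3 -m jog '[[0,0,0,-1,1,0,0],[0,0,0,-1,1,0,0],[0,0,0,-1,1,0,0],[0,0,0,-1,1,0,0],[0,0,0,-1,1,0,0]]'
python3 pl.py .4624 -.1774 .1 -.094
```

```text
t: 3.22
tool_pos: [0.3704, 0.5125, 0.2606]
tool_rot: [2.319, 2.119, -0.002]
contact_force: [0.4, -0.0, 0.9]
opening: 0.0429
grip_force: 0.0
t: 3.85
tool_pos: [0.5062, 0.3492, 0.2606]
tool_rot: [-2.319, -2.119, 0.001]
contact_force: [-0.4, 0.7, 0.4]
opening: 0.0428
grip_force: 0.0
turn [-0.009  0.006  0.046] shift [-17.614   0.195   5.355]
t 3.85 [0.5062 0.3492 0.2606] q [0.48 0.01 1.6  0.   1.52 0.57] F [-0.4  0.7  0.4] open 0.0428 grip 0.0
```

```bash
for i in 1 2; do python3 -m jog '[[0,0,0.02,-1,0,0,0],[0,0,0,-1,0,0,0],[0,0,0,-1,0,0,0],[0,0,0,-1,0,0,0],[0,0,0,-1,0,0,0]]'>/dev/null; done
python3 -m jog '[[0,0,0,-1,0,0,0],[0,0,0,-1,0,0.5,0],[0,0,0,-1,0,1,0],[0,0,0,-1,0.1,1,0],[0,0,0,-1,0.1,1,0]]'>/dev/null
python3 -m jog '[[0,0,0,-1,0,0.9,0],[0,0,0,-1,0,0.9,0],[0,0,0,-0.6,0,0,0],[0,0,0,0,0,0,0]]'
python3 pl.py .4624 -.1774 .0155 -.094
```

```text
t: 6.22
tool_pos: [0.4631, -0.1766, 0.1032]
tool_rot: [2.324, 2.113, 0.001]
contact_force: [0.8, -0.5, 0.9]
opening: 0.0424
grip_force: 0.0
turn [ 0.011  0.001 -0.015] shift [-0.028 -0.021  2.924]
t 6.22 [ 0.4631 -0.1766  0.1032] q [-0.51 -0.15  2.03  0.    1.26 -0.42] F [ 0.8 -0.5  0.9] open 0.0424 grip 0.0
```

```bash
python3 -m jog '[[0,0,0,-0.03,-0.02,1,0],[0,0,0,0,0,1,0],[0,0,0,0,0,0.7,-0.2],[0,0,0,0,0,0.22,-0.2],[0,0,0,0,0,0,-0.2]]' >/dev/null
python3 -m jog '[[0,0,0,0,0,0,-0.5],[0,0,0,0,0,0,-0.6],[0,0,0,0,0,0,-0.7],[0,0,0,0,0,0,-0.7]]' 20
python3 -m jog '[[0,0,0,0,0,-0.3,-0.7],[0,0,0,0,0,-1,-0.7],[0,0,0,0,0,-1,-0.7],[0,0,0,0,0,-1,-0.7],[0,0,0,0,0,0,-0.7]]' 
python3 pl.py .4624 -.1774 .0155 -.094
python3 - <<'E'
from h import *
import pickle
for n in("top","side"):
    d=cam(n); pickle.dump(d,open(n+"1.pkl","wb"))
t,s=[pickle.load(open(n+"1.pkl","rb"))["img"] for n in("top","side")]
save(np.hstack([cv2.resize(t[160:260,270:400],(400,308)),cv2.resize(s[200:330,200:330],(308,308))]),"grasp1.png")
E
```

```text
t: 7.35
tool_pos: [0.4632, -0.177, 0.0163]
tool_rot: [2.322, 2.114, 0.002]
contact_force: [0.3, 1.7, 6.4]
opening: 0.017
grip_force: 20.9
t: 7.98
tool_pos: [0.4638, -0.1777, 0.1169]
tool_rot: [2.318, 2.111, 0.003]
contact_force: [0.3, 0.0, 0.1]
opening: 0.0174
grip_force: 20.2
turn [0.065 0.031 0.005] shift [ 0.006 -0.047  3.38 ]
t 7.97 [ 0.4638 -0.1777  0.1169] q [-0.52 -0.16  2.02 -0.    1.28 -0.42] F [0.3 0.  0.1] open 0.0174 grip 20.2
```

View pics/grasp1.png

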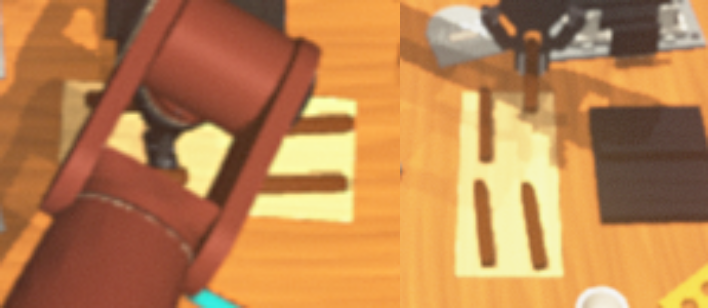

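Cigar A is held, centred between the pads. Next is groove 3.

```bash
cat > grv.py <<'E'
import sys
from pl import *
C=np.array([.6076,.0808]); Y=.078
def g(k): return C+(-.0675+.045*k)*np.array([-np.sin(Y),np.cos(Y)])
E
python3 - <<'E'
from grv import *
for k in range(4): print(k,g(k).round(4))
plan(*g(3),.13,Y+np.pi/2)
E
```

```text
0 [0.6129 0.0135]
1 [0.6094 0.0584]
2 [0.6058 0.1032]
3 [0.6023 0.1481]
turn [-2.0000e-03  2.0000e-03  1.6033e+01] shift [  5.516 -10.423  -0.554]
```

```bash
for i in 1 2 3; do python3 -m jog '[[0,0,1,0,0,-0.05,-0.7],[0,0,1,0,0,-0.04,-0.7],[0,0,1,0,0,-0.03,-0.7],[0,0,1,0,0,-0.03,-0.7],[0,0,1,0,0,-0.03,-0.7]]' >/dev/null;done
python3 -m jog '[[0,0,1.0,0.5,-1,0,-0.7],[0,0,0,0.5,-1,0,-0.7],[0,0,0,0.5,-1,0,-0.7],[0,0,0,0.5,-1,0,-0.7],[0,0,0,0.5,-1,0,-0.7]]'>/dev/null
python3 -m jog '[[0,0,0,0.6,-1,0,-0.7],[0,0,0,0.6,-1,0,-0.7],[0,0,0,0.6,-1,0,-0.7],[0,0,0,0.6,-1,0,-0.7],[0,0,0,0.6,-1,0,-0.7]]'>/dev/null
python3 -m jog '[[0,0,0,0,-0.4,0,-0.7],[0,0,0,0,0,0,-0.7],[0,0,0,0,0,0,-0.7]]'
python3 -c "
from grv import *
plan(*g(3),.075,Y+np.pi/2)"
```

```text
t: 11.58
tool_pos: [0.5977, 0.1478, 0.1292]
tool_rot: [3.139, 0.126, -0.002]
contact_force: [-0.2, -0.5, -0.7]
opening: 0.0171
grip_force: 20.2
turn [0.005 0.016 0.027] shift [0.154 0.002 1.806]
```

```bash
python3 -m jog '[[0,0,0.03,0.15,0,1,-0.7],[0,0,0,0,0,0.6,-0.7],[0,0,0,0,0,0,-0.7],[0,0,0,0,0,0,-0.7]]'
python3 -c "
from grv import *
plan(*g(3),.0555,Y+np.pi/2)
import pickle
for n in('top','side'):
    d=cam(n); pickle.dump(d,open(n+'1.pkl','wb'))
t,s=[pickle.load(open(n+'1.pkl','rb'))['img'] for n in('top','side')]
save(np.hstack([cv2.resize(t[95:200,150:290],(400,300),interpolation=2),cv2.resize(s[125:230,205:345],(400,300),interpolation=2)]),'place1.png')"
```

```text
t: 12.08
tool_pos: [0.6033, 0.1488, 0.0826]
tool_rot: [-3.139, -0.123, -0.001]
contact_force: [0.5, -0.7, -0.2]
opening: 0.0173
grip_force: 20.2
turn [ 0.    -0.01   0.001] shift [-0.034  0.022  0.904]
```

View pics/place1.png

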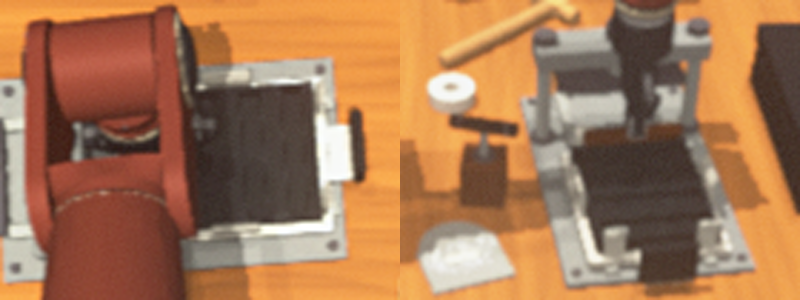

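```bash
python3 -m jog '[[0,0,0,-0.03,0.02,0.5,-0.7],[0,0,0,0,0,0.3,-0.7],[0,0,0,0,0,0,-0.7],[0,0,0,0,0,0,-0.7]]'
python3 -m jog '[[0,0,0,0,0,0.1,-0.7],[0,0,0,0,0,0,-0.7]]'
python3 -m jog '[[0,0,0,0,0,0.07,-0.7],[0,0,0,0,0,0,-0.7]]'
```

```text
t: 12.68
tool_pos: [0.6021, 0.1484, 0.0578]
tool_rot: [3.139, 0.123, -0.0]
contact_force: [0.4, -0.0, -0.1]
opening: 0.0176
grip_force: 20.2
t: 12.92
tool_pos: [0.6021, 0.1484, 0.0549]
tool_rot: [3.139, 0.123, -0.0]
contact_force: [-0.0, 0.4, -0.4]
opening: 0.0171
grip_force: 20.2
t: 13.18
tool_pos: [0.6024, 0.1485, 0.0543]
tool_rot: [3.139, 0.123, 0.0]
contact_force: [-3.2, 0.5, 6.1]
opening: 0.0171
grip_force: 20.8
```

In the groove: contact is at exactly floor height. Releasing, then on to cigar C.

```bash
python3 -m jog '[[0,0,0,0,0,0,-0.4],[0,0,0,0,0,0,-0.4],[0,0,0,0,0,-0.3,-0.4],[0,0,0,0,0,-1,-0.4],[0,0,0,0,0,-0.7,-0.3]]'
python3 pl.py .4057 -.1647 .11 -.045
```

```text
t: 13.8
tool_pos: [0.6028, 0.1485, 0.1148]
tool_rot: [-3.139, -0.123, -0.003]
contact_force: [-0.6, -0.8, -0.1]
opening: 0.0297
grip_force: 0.0
turn [ 1.4000e-02 -1.8000e-02 -1.6586e+01] shift [-10.724  -6.092   0.159]
t 13.8 [0.6028 0.1485 0.1148] q [ 0.12  0.14  1.72 -0.    1.28  1.61] F [-0.6 -0.8 -0.1] open 0.0297 grip 0.0
```

```bash
for i in 1 2 3; do python3 -m jog '[[0,0,-1,0,0,0,0],[0,0,-1,0,0,0,0],[0,0,-1,0,0,0,0],[0,0,-1,0,0,0,0],[0,0,-1,0,0,0,0]]' >/dev/null;done
python3 -m jog '[[0,0,-1.0,0,0,0,0],[0,0,-0.6,-1,-0.2,0,0],[0,0,0,-1,-0.5,0,0],[0,0,0,-1,-0.5,0,0],[0,0,0,-1,-0.6,0,0]]'>/dev/null
python3 -m jog '[[0,0,0,-1,-0.6,0,0],[0,0,0,-1,-0.6,0,0],[0,0,0,-1,-0.6,0,0],[0,0,0,-1,-0.6,0,0],[0,0,0,-1,-0.6,0,0]]'>/dev/null
python3 -m jog '[[0,0,0,-1,-0.8,0,0],[0,0,0,-0.7,-0.5,0,0],[0,0,0,0,0,0,0],[0,0,0,0,0,0,0]]'
python3 pl.py .4057 -.1647 .0155 -.045
python3 - <<'E'
from fit import *
d=cam("side")
for P in([.4539,-.3342,1.63],[.4057,-.1647,1.528],[.3952,-.328,1.602]): print(fit([d],soft(150,215),CIG,P)[0].round(4))
E
```

```text
t: 17.42
tool_pos: [0.4042, -0.1637, 0.1133]
tool_rot: [2.269, 2.172, 0.001]
contact_force: [0.4, 1.5, 0.4]
opening: 0.0428
grip_force: 0.0
turn [0.012 0.001 0.013] shift [-0.032  0.052  3.26 ]
t 17.43 [ 0.4042 -0.1637  0.1133] q [-0.56 -0.32  2.15  0.    1.31 -0.51] F [0.4 1.5 0.4] open 0.0428 grip 0.0
[ 0.454  -0.3346  1.5904]
[ 0.4069 -0.1636  1.5187]
[ 0.395  -0.3271  1.5935]
```

```bash
python3 -m jog '[[0,0,0,-0.03,0.05,1,0],[0,0,0,0,0,1,0],[0,0,0,0,0,0.9,-0.2],[0,0,0,0,0,0.36,-0.2],[0,0,0,0,0,0,-0.2]]' >/dev/null
python3 -m jog '[[0,0,0,0,0,0,-0.5],[0,0,0,0,0,0,-0.6],[0,0,0,0,0,0,-0.7],[0,0,0,0,0,0,-0.7]]' 20
python3 -m jog '[[0,0,0,0,0,-0.3,-0.7],[0,0,0,0,0,-1,-0.7],[0,0,0,0,0,-1,-0.7],[0,0,0,0,0,-1,-0.7],[0,0,0,0,0,-0.5,-0.7]]' 
python3 -c "
from grv import *
plan(*g(2),.13,Y+np.pi/2)"
```

```text
t: 18.6
tool_pos: [0.4063, -0.1654, 0.0164]
tool_rot: [2.268, 2.171, 0.002]
contact_force: [0.5, 2.3, 6.5]
opening: 0.0171
grip_force: 21.2
t: 19.23
tool_pos: [0.4057, -0.1653, 0.131]
tool_rot: [2.268, 2.17, 0.001]
contact_force: [-0.5, 0.0, -1.1]
opening: 0.0173
grip_force: 20.5
turn [ 3.6000e-02 -5.0000e-03  1.6604e+01] shift [ 7.348 -8.404  0.035]
```

```bash
for i in 1 2 3; do python3 -m jog '[[0,0,1,0,0,0,-0.7],[0,0,1,0,0,0,-0.7],[0,0,1,0,0,0,-0.7],[0,0,1,0,0,0,-0.7],[0,0,1,0,0,0,-0.7]]' >/dev/null;done
python3 -m jog '[[0,0,1.0,0.5,-0.5,0,-0.7],[0,0,0.6,0.8,-0.9,0,-0.7],[0,0,0,0.8,-1,0,-0.7],[0,0,0,0.8,-1,0,-0.7],[0,0,0,0.8,-1,0,-0.7]]'>/dev/null
python3 -m jog '[[0,0,0,0.8,-1,0,-0.7],[0,0,0,0.8,-1,0,-0.7],[0,0,0,0.8,-1,0,-0.7],[0,0,0,0.8,-0.8,0,-0.7],[0,0,0,0.4,-0.2,0,-0.7]]'>/dev/null
python3 -m jog '[[0,0,0,0,0,0,-0.7],[0,0,0,0,0,0,-0.7]]'
python3 -c "
from grv import *
plan(*g(2),.0585,Y+np.pi/2)"
```

```text
t: 22.6
tool_pos: [0.5991, 0.1055, 0.1286]
tool_rot: [3.139, 0.122, -0.002]
contact_force: [-0.4, -0.6, -0.2]
opening: 0.017
grip_force: 20.5
turn [ 0.003  0.014 -0.005] shift [0.217 0.093 2.336]
```

```bash
python3 -m jog '[[0,0,0,0.22,0.09,0.8,-0.7],[0,0,0,0,0,1,-0.7],[0,0,0,0,0,0,-0.7],[0,0,0,0,0,0,-0.7]]'
python3 -c "
from grv import *
plan(*g(2),.0585,Y+np.pi/2)"
```

```text
t: 23.1
tool_pos: [0.6069, 0.1037, 0.0761]
tool_rot: [3.139, 0.122, 0.002]
contact_force: [0.5, 0.4, 0.4]
opening: 0.0171
grip_force: 20.5
turn [ 0.001 -0.012 -0.003] shift [-0.035  0.015  0.585]
```

```bash
python3 -m jog '[[0,0,0,-0.03,0.01,0.5,-0.7],[0,0,0,0,0,0.15,-0.7],[0,0,0,0,0,0.05,-0.7],[0,0,0,0,0,0,-0.7]]'
python3 -m jog '[[0,0,0,0,0,0.05,-0.7],[0,0,0,0,0,0,-0.7]]'
```

```text
t: 23.6
tool_pos: [0.6058, 0.1039, 0.0545]
tool_rot: [3.139, 0.123, 0.0]
contact_force: [-1.9, -1.0, 1.7]
opening: 0.017
grip_force: 20.8
t: 23.85
tool_pos: [0.6059, 0.1039, 0.0544]
tool_rot: [3.139, 0.124, -0.001]
contact_force: [-6.0, -0.5, 10.2]
opening: 0.0172
grip_force: 21.6
```

```bash
python3 -m jog '[[0,0,0,0,0,-0.05,-0.4],[0,0,0,0,0,0,-0.4],[0,0,0,0,0,-0.3,-0.4],[0,0,0,0,0,-1,-0.4],[0,0,0,0,0,-0.7,-0.3]]'
python3 pl.py .4539 -.334 .11 .05
```

```text
t: 24.48
tool_pos: [0.6064, 0.1039, 0.1158]
tool_rot: [-3.139, -0.123, -0.003]
contact_force: [-0.4, 0.6, -0.1]
opening: 0.0297
grip_force: 0.0
turn [ 1.5000e-02 -1.5000e-02 -1.7675e+01] shift [-14.324  -5.805   0.194]
t 24.48 [0.6064 0.1039 0.1158] q [0.05 0.12 1.74 0.   1.28 1.54] F [-0.4  0.6 -0.1] open 0.0297 grip 0.0
```

```bash
for i in 1 2 3; do python3 -m jog '[[0,0,-1,0,0,0,0],[0,0,-1,0,0,0,0],[0,0,-1,0,0,0,0],[0,0,-1,0,0,0,0],[0,0,-1,0,0,0,0]]' >/dev/null;done
python3 -m jog '[[0,0,-1.0,0,0,0,0],[0,0,-1,0,0,0,0],[0,0,-0.7,-1,-0.3,0,0],[0,0,0,-1,-0.4,0,0],[0,0,0,-1,-0.4,0,0]]'>/dev/null
for i in 1 2; do python3 -m jog '[[0,0,0,-1,-0.4,0,0],[0,0,0,-1,-0.4,0,0],[0,0,0,-1,-0.4,0,0],[0,0,0,-1,-0.4,0,0],[0,0,0,-1,-0.4,0,0]]'>/dev/null;done
python3 -m jog '[[0,0,0,-1,-0.5,0,0],[0,0,0,-0.3,-0.2,0,0],[0,0,0,0,0,0,0],[0,0,0,0,0,0,0]]'
python3 pl.py .4539 -.334 .0155 .05
python3 - <<'E'
from fit import *
d=cam("side")
for P in([.4539,-.3342,1.63],[.3952,-.328,1.602]): print(fit([d],soft(150,215),CIG,P)[0].round(4))
print(fit([d],soft(90,150),LID,[.6154,-.2427,-.03])[0].round(4))
E
```

```text
t: 28.72
tool_pos: [0.4529, -0.3323, 0.114]
tool_rot: [-2.162, -2.279, -0.001]
contact_force: [-1.0, -0.8, 0.3]
opening: 0.0425
grip_force: 0.0
turn [ 0.002 -0.004  0.035] shift [-0.059  0.032  3.284]
t 28.73 [ 0.4529 -0.3323  0.114 ] q [-0.77  0.    1.86  0.    1.27 -0.82] F [-1.  -0.8  0.3] open 0.0425 grip 0.0
[ 0.4544 -0.3334  1.6047]
[ 0.3955 -0.3266  1.5938]
[ 0.6127 -0.2435 -0.0126]
```

```bash
python3 -m jog '[[0,0,0.03,-0.06,0.03,1,0],[0,0,0,0,0,1,0],[0,0,0,0,0,0.9,-0.2],[0,0,0,0,0,0.38,-0.2],[0,0,0,0,0,0,-0.2]]' >/dev/null
python3 -m jog '[[0,0,0,0,0,0,-0.5],[0,0,0,0,0,0,-0.6],[0,0,0,0,0,0,-0.7],[0,0,0,0,0,0,-0.7]]' 20
python3 -m jog '[[0,0,0,0,0,-0.3,-0.7],[0,0,0,0,0,-1,-0.7],[0,0,0,0,0,-1,-0.7],[0,0,0,0,0,-1,-0.7],[0,0,0,0,0,-0.5,-0.7]]' 
python3 -c "
from grv import *
plan(*g(1),.13,Y+np.pi/2)"
```

```text
t: 29.9
tool_pos: [0.4545, -0.3356, 0.0172]
tool_rot: [2.164, 2.274, 0.0]
contact_force: [-0.6, 0.5, 6.4]
opening: 0.0168
grip_force: 21.1
t: 30.52
tool_pos: [0.454, -0.3355, 0.1317]
tool_rot: [2.164, 2.274, -0.0]
contact_force: [0.9, 0.2, -0.8]
opening: 0.017
grip_force: 20.5
turn [3.6000e-02 3.0000e-03 1.7674e+01] shift [  6.185 -12.686   0.058]
```

```bash
for i in 1 2 3; do python3 -m jog '[[0,0,1,0,0,0,-0.7],[0,0,1,0,0,0,-0.7],[0,0,1,0,0,0,-0.7],[0,0,1,0,0,0,-0.7],[0,0,1,0,0,0,-0.7]]' >/dev/null;done
python3 -m jog '[[0,0,1.0,0,0,0,-0.7],[0,0,1,0,0,0,-0.7],[0,0,0.7,0.5,-1,0,-0.7],[0,0,0,0.5,-1,0,-0.7],[0,0,0,0.5,-1,0,-0.7]]'>/dev/null
for i in 1 2; do python3 -m jog '[[0,0,0,0.5,-1,0,-0.7],[0,0,0,0.5,-1,0,-0.7],[0,0,0,0.5,-1,0,-0.7],[0,0,0,0.5,-1,0,-0.7],[0,0,0,0.4,-0.9,0,-0.7]]'>/dev/null;done
python3 -m jog '[[0,0,0,0,0,0,-0.7],[0,0,0,0,0,0,-0.7]]'
python3 -c "
from grv import *
plan(*g(1),.0765,Y+np.pi/2)"
```

```text
t: 34.52
tool_pos: [0.6104, 0.0626, 0.1289]
tool_rot: [3.139, 0.119, -0.002]
contact_force: [-0.0, -0.0, -0.7]
opening: 0.0173
grip_force: 20.5
turn [ 0.004  0.017 -0.026] shift [-0.045  0.136  1.747]
```

```bash
python3 -m jog '[[0,0,-0.03,-0.08,0.14,0.8,-0.7],[0,0,0,0,0,0.9,-0.7],[0,0,0,0,0,0,-0.7],[0,0,0,0,0,0,-0.7]]'
python3 -c "
from grv import *
plan(*g(1),.0585,Y+np.pi/2)"
```

```text
t: 35.02
tool_pos: [0.6093, 0.058, 0.0795]
tool_rot: [3.139, 0.122, 0.002]
contact_force: [-0.2, 0.8, -0.2]
opening: 0.0173
grip_force: 20.5
turn [ 0.003 -0.011 -0.005] shift [ 0.002 -0.011  0.701]
```

```bash
python3 -m jog '[[0,0,0,-0.03,-0.01,0.5,-0.7],[0,0,0,0,0,0.25,-0.7],[0,0,0,0,0,0.05,-0.7],[0,0,0,0,0,0,-0.7]]'
python3 -m jog '[[0,0,0,0,0,0.05,-0.7],[0,0,0,0,0,0,-0.7]]'
```

```text
t: 35.52
tool_pos: [0.6079, 0.0589, 0.0549]
tool_rot: [3.139, 0.123, -0.001]
contact_force: [-2.4, -0.9, 3.3]
opening: 0.0172
grip_force: 21.4
t: 35.78
tool_pos: [0.6079, 0.0589, 0.0548]
tool_rot: [3.139, 0.124, -0.002]
contact_force: [-6.4, -0.3, 11.4]
opening: 0.0177
grip_force: 22.2
```

```bash
python3 -m jog '[[0,0,0,0,0,-0.05,-0.4],[0,0,0,0,0,0,-0.4],[0,0,0,0,0,-0.3,-0.4],[0,0,0,0,0,-1,-0.4],[0,0,0,0,0,-0.7,-0.3]]'
python3 pl.py .3952 -.3275 .11 .03
```

```text
t: 36.4
tool_pos: [0.6086, 0.0589, 0.1164]
tool_rot: [3.139, 0.123, 0.003]
contact_force: [0.5, -1.0, 0.5]
opening: 0.0299
grip_force: 0.0
turn [ 1.6000e-02 -1.3000e-02 -1.7445e+01] shift [-12.661  -7.497   0.212]
t 36.4 [0.6086 0.0589 0.1164] q [-0.03  0.12  1.74  0.    1.28  1.47] F [ 0.5 -1.   0.5] open 0.0299 grip 0.0
```

```bash
for i in 1 2 3; do python3 -m jog '[[0,0,-1,0,0,0,0],[0,0,-1,0,0,0,0],[0,0,-1,0,0,0,0],[0,0,-1,0,0,0,0],[0,0,-1,0,0,0,0]]' >/dev/null;done
python3 -m jog '[[0,0,-1.0,0,0,0,0],[0,0,-1,0,0,0,0],[0,0,-0.45,-1,-0.3,0,0],[0,0,0,-1,-0.6,0,0],[0,0,0,-1,-0.6,0,0]]'>/dev/null
for i in 1 2; do python3 -m jog '[[0,0,0,-1,-0.6,0,0],[0,0,0,-1,-0.6,0,0],[0,0,0,-1,-0.6,0,0],[0,0,0,-0.9,-0.6,0,0],[0,0,0,-0.9,-0.6,0,0]]'>/dev/null;done
python3 -m jog '[[0,0,0,0,0,0,0],[0,0,0,0,0,0,0],[0,0,0,0,0,0,0]]'
python3 pl.py .3952 -.3275 .0155 .03
python3 - <<'E'
from fit import *
d=cam("side")
for P in([.3952,-.328,1.602],): print(fit([d],soft(150,215),CIG,P)[0].round(4))
E
```

```text
t: 40.52
tool_pos: [0.3938, -0.3247, 0.1147]
tool_rot: [2.186, 2.256, 0.0]
contact_force: [0.5, 0.3, -0.4]
opening: 0.0423
grip_force: 0.0
turn [ 0.002 -0.001  0.018] shift [-0.094  0.042  3.306]
t 40.52 [ 0.3938 -0.3247  0.1147] q [-0.84 -0.12  1.98  0.    1.28 -0.87] F [ 0.5  0.3 -0.4] open 0.0423 grip 0.0
[ 0.3958 -0.326   1.5825]
```

```bash
python3 -m jog '[[0,0,0.02,-0.06,0.05,1,0],[0,0,0,0,0,1,0],[0,0,0,0,0,0.9,-0.2],[0,0,0,0,0,0.4,-0.2],[0,0,0,0,0,0,-0.2]]' >/dev/null
python3 -m jog '[[0,0,0,0,0,0,-0.5],[0,0,0,0,0,0,-0.6],[0,0,0,0,0,0,-0.7],[0,0,0,0,0,0,-0.7]]' 20
python3 -m jog '[[0,0,0,0,0,-0.3,-0.7],[0,0,0,0,0,-1,-0.7],[0,0,0,0,0,-1,-0.7],[0,0,0,0,0,-1,-0.7],[0,0,0,0,0,-0.5,-0.7]]' 
python3 -c "
from grv import *
plan(*g(0),.13,Y+np.pi/2)"
```

```text
t: 41.7
tool_pos: [0.3958, -0.328, 0.0171]
tool_rot: [2.188, 2.251, 0.0]
contact_force: [-0.2, 1.6, 6.1]
opening: 0.0172
grip_force: 21.2
t: 42.32
tool_pos: [0.3954, -0.3278, 0.1317]
tool_rot: [2.187, 2.251, -0.0]
contact_force: [-0.8, 0.9, 0.2]
opening: 0.0169
grip_force: 20.6
turn [3.5000e-02 5.0000e-03 1.7434e+01] shift [  8.112 -10.777   0.056]
```

```bash
for i in 1 2 3; do python3 -m jog '[[0,0,1,0,0,0,-0.7],[0,0,1,0,0,0,-0.7],[0,0,1,0,0,0,-0.7],[0,0,1,0,0,0,-0.7],[0,0,1,0,0,0,-0.7]]' >/dev/null;done
python3 -m jog '[[0,0,1.0,0,0,0,-0.7],[0,0,1,0,0,0,-0.7],[0,0,0.43,0.5,-0.8,0,-0.7],[0,0,0,0.7,-0.9,0,-0.7],[0,0,0,0.7,-0.9,0,-0.7]]'>/dev/null
for i in 1 2; do python3 -m jog '[[0,0,0,0.7,-0.9,0,-0.7],[0,0,0,0.7,-0.9,0,-0.7],[0,0,0,0.6,-0.8,0,-0.7],[0,0,0,0.6,-0.8,0,-0.7],[0,0,0,0.5,-0.6,0,-0.7]]'>/dev/null;done
python3 -m jog '[[0,0,0,0,0,0,-0.7],[0,0,0,0,0,0,-0.7]]'
python3 -c "
from grv import *
plan(*g(0),.0765,Y+np.pi/2)"
```

```text
t: 46.32
tool_pos: [0.611, 0.0089, 0.1292]
tool_rot: [3.139, 0.123, -0.002]
contact_force: [-0.4, -0.4, -0.3]
opening: 0.0171
grip_force: 20.6
turn [0.004 0.011 0.002] shift [ 0.075 -0.147  1.757]
```

```bash
python3 -m jog '[[0,0,0,0.07,-0.15,0.8,-0.7],[0,0,0,0,0,0.9,-0.7],[0,0,0,0,0,0,-0.7],[0,0,0,0,0,0,-0.7]]'
python3 -c "
from grv import *
plan(*g(0),.0585,Y+np.pi/2)"
```

```text
t: 46.82
tool_pos: [0.6135, 0.0134, 0.0796]
tool_rot: [3.139, 0.122, 0.002]
contact_force: [0.0, -0.8, -0.0]
opening: 0.017
grip_force: 20.6
turn [ 0.004 -0.012 -0.005] shift [-0.019 -0.007  0.703]
```

```bash
python3 -m jog '[[0,0,0,-0.02,-0.01,0.5,-0.7],[0,0,0,0,0,0.25,-0.7],[0,0,0,0,0,0.05,-0.7],[0,0,0,0,0,0,-0.7]]'
python3 -m jog '[[0,0,0,0,0,0.05,-0.7],[0,0,0,0,0,0,-0.7]]'
python3 -m jog '[[0,0,0,0,0,-0.05,-0.4],[0,0,0,0,0,0,-0.4],[0,0,0,0,0,-0.3,-0.4],[0,0,0,0,0,-1,-0.4],[0,0,0,0,0,-0.7,0]]'
python3 pl.py .6154 -.2427 .1 1.55
```

```text
t: 47.32
tool_pos: [0.6124, 0.0142, 0.0549]
tool_rot: [3.139, 0.123, -0.001]
contact_force: [-2.1, -0.3, 2.6]
opening: 0.0174
grip_force: 21.4
t: 47.58
tool_pos: [0.6125, 0.0142, 0.0548]
tool_rot: [3.139, 0.124, -0.001]
contact_force: [-6.5, 0.4, 9.3]
opening: 0.0175
grip_force: 22.1
t: 48.2
tool_pos: [0.6131, 0.0142, 0.1164]
tool_rot: [3.139, 0.123, 0.003]
contact_force: [1.0, 0.1, -0.6]
opening: 0.042
grip_force: 0.0
turn [ 0.002 -0.019  1.136] shift [0.255 8.561 0.547]
t 48.2 [0.6131 0.0142 0.1164] q [-0.1   0.12  1.74  0.    1.28  1.39] F [ 1.   0.1 -0.6] open 0.042 grip 0.0
```

```bash
python3 - <<'E'
from fit import *
t,s=cam("top"),cam("side")
for dd in([t],[s]): print(fit(dd,soft(90,150),LID,[.6154,-.2427,-.03]))
import pickle;pickle.dump((t,s),open("l.pkl","wb"))
# rib in side image & top lid edge profile
E
python3 -m jog '[[0,0,0.5,0,1,-0.2,0],[0,0,0.5,0,1,0,0],[0,0,0,0,1,0,0],[0,0,0,0,1,0,0],[0,0,0,0,1,0,0]]' >/dev/null
python3 -m jog '[[0,0,0,0,1,0,0],[0,0,0,0,1,0,0],[0,0,0,0,0.8,0,0],[0,0,0,0,0,0,0],[0,0,0,0,0,0,0]]' 
python3 - <<'E'
from fit import *
import pickle
t,s=cam("top"),cam("side")
t0=pickle.load(open("l.pkl","rb"))[0]
save(np.vstack([np.hstack([cv2.resize(t["img"][95:200,150:290],(400,300),interpolation=2),cv2.resize(s["img"][125:230,205:345],(400,300),interpolation=2)]),np.hstack([cv2.resize(t0["img"][115:190,290:390],(400,300),interpolation=2),cv2.resize(s["img"][220:325,255:395],(400,300),interpolation=2)])]),"lid1.png")
E
python3 pl.py .6154 -.2427 .06 1.55
```

```text
(array([ 0.61514558, -0.24276942, -0.02730327]), np.float64(88.44144271434064), [2649.05])
(array([ 0.61641127, -0.24326405, -0.06472815]), np.float64(161.27066705113418), [2219.2333333333336])
t: 49.55
tool_pos: [0.6142, -0.219, 0.1202]
tool_rot: [-3.141, 0.014, 0.001]
contact_force: [0.9, 0.5, -0.6]
opening: 0.0426
grip_force: 0.0
turn [-0.005  0.004  0.148] shift [0.053 0.801 2.013]
t 49.65 [ 0.6143 -0.2186  0.1204] q [-0.46  0.2   1.64  0.    1.3   1.12] F [0.7 0.3 0. ] open 0.0428 grip 0.0
```

View pics/lid1.png

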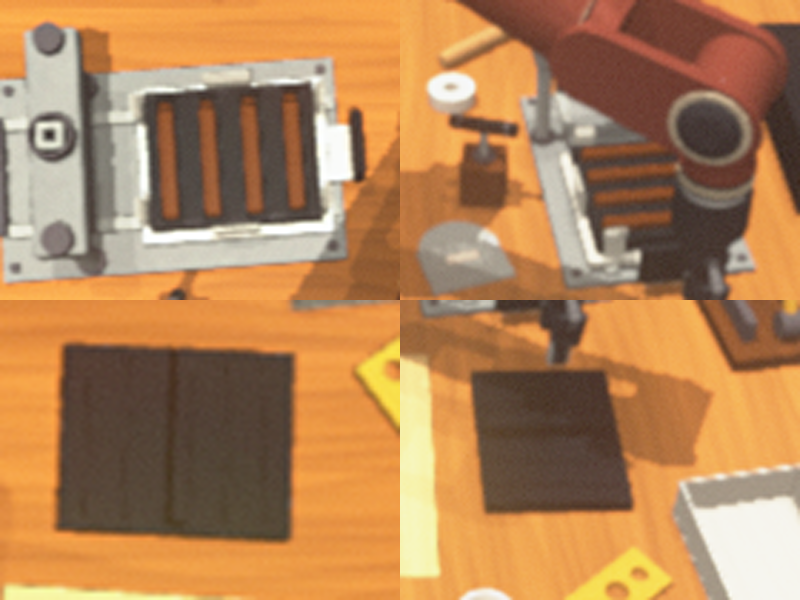

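All four cigars lie in their own grooves. The lid's rib runs along the bench x direction at top-crop column ~172, and its yaw is about -0.03. Grasping the rib.

```bash
python3 -m jog '[[0,0,0.2,0.05,0.8,0.5,0],[0,0,0,0,0,0.5,0],[0,0,0,0,0,0,0],[0,0,0,0,0,0,0]]' 60
python3 pl.py .6153 -.2428 .023 1.54
```

```text
t: 50.15
tool_pos: [0.6155, -0.2434, 0.0902]
tool_rot: [-3.141, 0.041, 0.001]
contact_force: [-0.4, 1.2, 0.1]
opening: 0.0426
grip_force: 0.0
turn [-0.005  0.007  0.053] shift [-0.006 -0.018  2.24 ]
t 50.15 [ 0.6155 -0.2434  0.0902] q [-0.49  0.26  1.63  0.    1.26  1.11] F [-0.4  1.2  0.1] open 0.0426 grip 0.0
```

```bash
python3 -m jog '[[0,0,0.05,0,-0.02,0.8,0],[0,0,0,0,0,0.8,0],[0,0,0,0,0,0.6,0],[0,0,0,0,0,0,0],[0,0,0,0,0,0,-0.4]]' >/dev/null
python3 -m jog '[[0,0,0,0,0,0,-0.6],[0,0,0,0,0,0,-0.8],[0,0,0,0,0,0,-0.8],[0,0,0,0,0,0,-0.8]]' 60
python3 -m jog '[[0,0,0,0,0,-0.2,-0.8],[0,0,0,0,0,-0.7,-0.8],[0,0,0,0,0,-1,-0.8],[0,0,0,0,0,-1,-0.8],[0,0,0,0,0,0,-0.8]]'
python3 -m jog '[[0,0,0,0,0,-0.7,-0.8],[0,0,0,0,0,0,-0.8],[0,0,0,0,0,0,-0.8]]'
python3 -c "
from grv import *
plan(*C,.16,Y+np.pi/2)"
```

```text
t: 51.28
tool_pos: [0.6166, -0.2436, 0.0263]
tool_rot: [3.14, -0.048, 0.003]
contact_force: [-0.7, -0.4, 6.9]
opening: 0.0125
grip_force: 62.2
t: 51.9
tool_pos: [0.6178, -0.2441, 0.1159]
tool_rot: [3.138, -0.048, 0.01]
contact_force: [-0.6, -0.1, -3.1]
opening: 0.012
grip_force: 61.1
t: 52.28
tool_pos: [0.6152, -0.2428, 0.1318]
tool_rot: [-3.141, 0.048, 0.002]
contact_force: [-0.4, 0.6, -4.0]
opening: 0.0121
grip_force: 61.1
turn [-0.007  0.012 -1.246] shift [  0.586 -10.775  -0.939]
```

```bash
python3 -m jog '[[0,0,-0.6,0.05,-0.6,0,-0.8],[0,0,-0.6,0.06,-0.9,0,-0.8],[0,0,0,0.05,-1,0,-0.8],[0,0,0,0.05,-1,0,-0.8],[0,0,0,0.05,-1,0,-0.8]]' >/dev/null
python3 -m jog '[[0,0,0,0.05,-1,0,-0.8],[0,0,0,0.05,-1,0,-0.8],[0,0,0,0.05,-1,0,-0.8],[0,0,0,0.05,-1,0,-0.8],[0,0,0,0.05,-1,0,-0.8]]' >/dev/null
python3 -m jog '[[0,0,0,0.05,-0.7,0,-0.8],[0,0,0,0.05,-0.5,0,-0.8],[0,0,0,0,0,0,-0.8],[0,0,0,0,0,0,-0.8]]'
python3 -c "
from grv import *
plan(C[0]+.001,C[1],.105,Y+np.pi/2)"
```

```text
t: 54.02
tool_pos: [0.6135, 0.0776, 0.1325]
tool_rot: [3.139, 0.116, -0.0]
contact_force: [-0.5, 0.7, -4.4]
opening: 0.0123
grip_force: 61.0
turn [ 0.006  0.001 -0.05 ] shift [-0.155 -0.119  0.918]
```

```bash
python3 -m jog '[[0,0,-0.05,-0.15,-0.12,0.4,-0.8],[0,0,0,0,0,0.5,-0.8],[0,0,0,0,0,0,-0.8],[0,0,0,0,0,0,-0.8]]'
python3 - <<'E'
from grv import *
plan(C[0]+.001,C[1],.0785,Y+np.pi/2)
t,s=cam("top"),cam("side")
save(np.hstack([cv2.resize(t["img"][95:200,150:290],(400,300),interpolation=2),cv2.resize(s["img"][125:230,205:345],(400,300),interpolation=2)]),"lid2.png")
E
```

```text
t: 54.52
tool_pos: [0.6086, 0.0814, 0.1052]
tool_rot: [3.139, 0.123, -0.001]
contact_force: [0.7, 0.3, -3.3]
opening: 0.0118
grip_force: 60.9
turn [0.    0.006 0.002] shift [-0.002  0.019  0.891]
```

View pics/lid2.png

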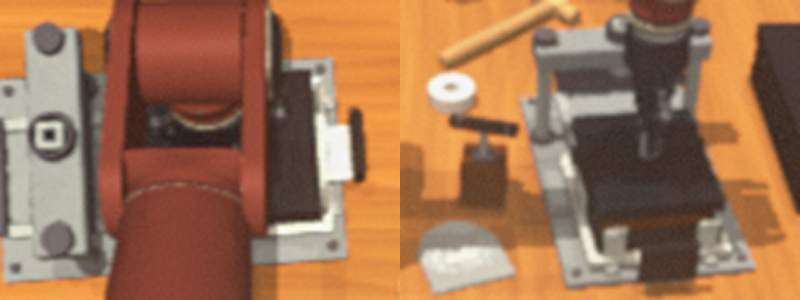

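Well aligned. Lowering in steps while watching the force.

```bash
python3 -m jog '[[0,0,0,0,0.02,0.3,-0.8],[0,0,0,0,0,0.2,-0.8],[0,0,0,0,0,0,-0.8]]'
python3 -m jog '[[0,0,0,0,0,0.13,-0.8],[0,0,0,0,0,0,-0.8]]'
python3 -m jog '[[0,0,0,0,0,0.1,-0.8],[0,0,0,0,0,0,-0.8]]'
python3 -m jog '[[0,0,0,0,0,0.1,-0.8],[0,0,0,0,0,0,-0.8]]'
```

```text
t: 55.0
tool_pos: [0.6079, 0.0809, 0.0894]
tool_rot: [-3.139, -0.123, 0.003]
contact_force: [0.2, -0.3, -3.9]
opening: 0.0124
grip_force: 61.0
t: 55.25
tool_pos: [0.6085, 0.081, 0.0864]
tool_rot: [3.139, 0.123, -0.001]
contact_force: [-0.4, 0.1, -3.0]
opening: 0.0126
grip_force: 61.0
t: 55.5
tool_pos: [0.6085, 0.081, 0.0834]
tool_rot: [-3.139, -0.123, 0.001]
contact_force: [-0.3, 0.5, -4.1]
opening: 0.0117
grip_force: 61.0
t: 55.75
tool_pos: [0.6085, 0.081, 0.0803]
tool_rot: [-3.139, -0.123, 0.001]
contact_force: [-0.3, 0.0, -3.9]
opening: 0.0121
grip_force: 61.0
```

```bash
python3 -m jog '[[0,0,0,0,0,0.05,-0.8],[0,0,0,0,0,0,-0.8]]'
python3 -m jog '[[0,0,0,0,0,0.05,-0.8],[0,0,0,0,0,0,-0.8]]'
python3 -m jog '[[0,0,0,0,0,0.04,-0.8],[0,0,0,0,0,0,-0.8]]'
```

```text
t: 56.0
tool_pos: [0.6086, 0.0809, 0.079]
tool_rot: [-3.139, -0.123, 0.0]
contact_force: [-0.2, -0.2, -4.7]
opening: 0.0122
grip_force: 61.0
t: 56.25
tool_pos: [0.6089, 0.081, 0.0783]
tool_rot: [3.139, 0.123, 0.001]
contact_force: [-1.3, 0.5, 0.4]
opening: 0.0118
grip_force: 61.4
t: 56.5
tool_pos: [0.609, 0.081, 0.0783]
tool_rot: [3.139, 0.123, 0.0]
contact_force: [-5.8, 0.3, 5.7]
opening: 0.0123
grip_force: 62.3
```

```bash
python3 -m jog '[[0,0,0,0,0,-0.06,-0.5],[0,0,0,0,0,0,-0.3],[0,0,0,0,0,0,-0.3],[0,0,0,0,0,-0.5,-0.3],[0,0,0,0,0,-1,-0.3]]'
python3 -c "
from grv import *
plan(*(C-.135*np.array([-np.sin(Y),np.cos(Y)])),.1,Y+np.pi/2)"
```

```text
t: 57.12
tool_pos: [0.6077, 0.0809, 0.1229]
tool_rot: [-3.139, -0.123, 0.005]
contact_force: [0.1, -0.0, 0.6]
opening: 0.0293
grip_force: 0.0
turn [-0.002  0.033  0.004] shift [-0.005  4.503  0.764]
```

```bash
python3 -m jog '[[0,0,0,0,1,0,-0.3],[0,0,0,0,1,0,-0.3],[0,0,0,0,1,0,-0.3],[0,0,0,0,1,0,-0.3],[0,0,0,0,0.5,0.2,-0.3]]' >/dev/null
python3 -m jog '[[0,0,0,0,0,0.3,-0.3],[0,0,0,0,0,0,-0.3],[0,0,0,0,0,0,-0.3]]'
python3 - <<'E'
from grv import *
plan(*(C-.135*np.array([-np.sin(Y),np.cos(Y)])),.045,Y+np.pi/2)
t,s=cam("top"),cam("side")
save(np.hstack([cv2.resize(t["img"][95:200,150:290],(400,300),interpolation=2),cv2.resize(s["img"][125:230,205:345],(400,300),interpolation=2)]),"lid3.png")
E
```

```text
t: 58.12
tool_pos: [0.6191, -0.0526, 0.108]
tool_rot: [-3.139, -0.125, 0.001]
contact_force: [0.3, -0.5, -0.0]
opening: 0.0299
grip_force: 0.0
turn [-0.005  0.006  0.018] shift [-0.036  0.037  2.101]
```

View pics/lid3.png

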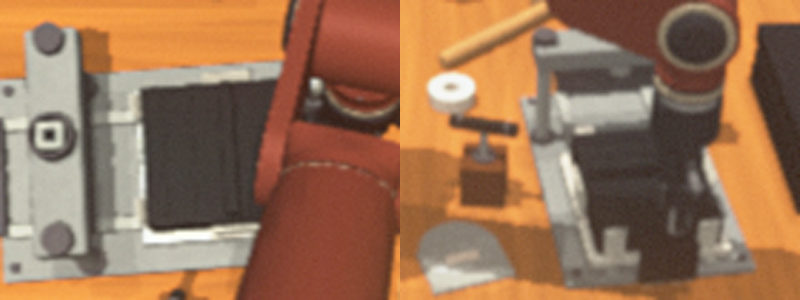

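The lid is seated flat between the cheeks. Pinching the pull.

```bash
python3 -m jog '[[0,0,0,-0.03,0.04,0.5,-0.3],[0,0,0,0,0,0.5,-0.3],[0,0,0,0,0,0.5,-0.3],[0,0,0,0,0,0.5,-0.3],[0,0,0,0,0,0.1,-0.3]]' 
python3 -m jog '[[0,0,0,0,0,0,-0.5],[0,0,0,0,0,0,-0.7],[0,0,0,0,0,0,-0.8],[0,0,0,0,0,0,-0.8]]' 40
python3 -c "
from grv import *
plan(*(C+(.163-.135)*np.array([-np.sin(Y),np.cos(Y)])),.045,Y+np.pi/2)"
```

```text
t: 58.85
tool_pos: [0.6172, -0.0547, 0.0431]
tool_rot: [-3.138, -0.123, 0.005]
contact_force: [-0.0, 0.0, 0.0]
opening: 0.0302
grip_force: 0.0
t: 59.35
tool_pos: [0.619, -0.055, 0.0459]
tool_rot: [3.139, 0.123, 0.002]
contact_force: [0.2, 0.1, -0.4]
opening: 0.0134
grip_force: 39.9
turn [ 0.003 -0.014  0.003] shift [-0.025 -5.475  0.03 ]
```

```bash
python3 -m jog '[[0,0,0,0,-0.2,0,-0.8],[0,0,0,0,-0.4,0,-0.8],[0,0,0,0,-0.6,0,-0.8],[0,0,0,0,-0.6,0,-0.8],[0,0,0,0,-0.6,0,-0.8]]'
python3 -m jog '[[0,0,0,0,-0.6,0,-0.8],[0,0,0,0,-0.6,0,-0.8],[0,0,0,0,-0.6,0,-0.8],[0,0,0,0,-0.4,0,-0.8],[0,0,0,0,-0.3,0,-0.8]]'
python3 -m jog '[[0,0,0,0,-0.2,0,-0.8],[0,0,0,0,-0.1,0,-0.8],[0,0,0,0,0,0,-0.8]]'
```

```text
t: 59.98
tool_pos: [0.6134, 0.0181, 0.0459]
tool_rot: [3.139, 0.124, 0.002]
contact_force: [2.7, -3.3, 0.3]
opening: 0.0133
grip_force: 40.3
t: 60.6
tool_pos: [0.6077, 0.0926, 0.0459]
tool_rot: [3.139, 0.124, 0.003]
contact_force: [4.2, -2.7, 3.5]
opening: 0.0134
grip_force: 40.6
t: 60.98
tool_pos: [0.607, 0.1015, 0.0459]
tool_rot: [-3.138, -0.123, -0.003]
contact_force: [4.4, 1.8, 3.6]
opening: 0.0134
grip_force: 40.6
```

```bash
python3 -m jog '[[0,0,0,0,-0.1,0,-0.8],[0,0,0,0,0,0,-0.8]]'
python3 -m jog '[[0,0,0,0,-0.1,0,-0.8],[0,0,0,0,0,0,-0.8]]'
python3 -m jog '[[0,0,0,0,-0.1,0,-0.8],[0,0,0,0,0,0,-0.8]]'
```

```text
t: 61.22
tool_pos: [0.6067, 0.1039, 0.0458]
tool_rot: [-3.139, -0.123, -0.003]
contact_force: [4.8, 0.3, 3.5]
opening: 0.0133
grip_force: 40.6
t: 61.48
tool_pos: [0.6065, 0.1068, 0.0459]
tool_rot: [-3.139, -0.123, -0.003]
contact_force: [4.9, -0.8, 3.2]
opening: 0.013
grip_force: 40.6
t: 61.72
tool_pos: [0.6065, 0.1076, 0.0459]
tool_rot: [3.136, 0.123, 0.002]
contact_force: [6.0, -8.8, 4.8]
opening: 0.0134
grip_force: 40.7
```

```bash
python3 -m jog '[[0,0,0,0,-0.07,0,-0.8],[0,0,0,0,0,0,-0.8]]'
python3 -m jog '[[0,0,0,0,0.07,0,-0.8],[0,0,0,0,0,0,-0.4],[0,0,0,0,0,0,-0.3],[0,0,0,0,0,-0.5,-0.3],[0,0,0,0,0,-1,-0.3]]'
python3 -m jog '[[0,0,0,0,0,-1,-0.3],[0,0,0,0,0,-1,-0.3],[0,0,0,0,0,-1,-0.3],[0,0,0,0,0,-1,0],[0,0,0,0,0,0,0]]'
python3 -m jog '[[0,0,0,0,1,0,0],[0,0,0,0,1,0,0],[0,0,0,0,1,0,0],[0,0,0,0,1,0,0],[0,0,0,0,1,0,0]]'
python3 - <<'E'
from fit import *
import pickle
t,s=cam("top"),cam("side");pickle.dump((t,s),open("k.pkl","wb"))
save(np.vstack([np.hstack([cv2.resize(t["img"][180:240,190:240],(400,480)),cv2.resize(t["img"][117:165,145:185],(400,480))])]),"key1.png")
save(np.hstack([cv2.resize(s["img"][125:230,205:275],(400,600),interpolation=2),cv2.resize(s["img"][125:230,250:320],(400,600),interpolation=2)]),"key1s.png")
E
```

```text
t: 61.98
tool_pos: [0.6065, 0.1076, 0.0459]
tool_rot: [3.132, 0.122, 0.002]
contact_force: [5.9, -15.6, 4.7]
opening: 0.0132
grip_force: 40.8
t: 62.6
tool_pos: [0.6038, 0.11, 0.0894]
tool_rot: [-3.139, -0.124, 0.007]
contact_force: [0.6, 0.2, 0.4]
opening: 0.0296
grip_force: 0.0
t: 63.22
tool_pos: [0.6072, 0.1101, 0.2147]
tool_rot: [-3.139, -0.124, -0.01]
contact_force: [0.1, -0.1, -0.4]
opening: 0.0427
grip_force: 0.0
t: 63.85
tool_pos: [0.6164, -0.0405, 0.2087]
tool_rot: [-3.138, -0.124, 0.004]
contact_force: [0.2, -0.7, 0.5]
opening: 0.0427
grip_force: 0.0
```

View pics/key1.png

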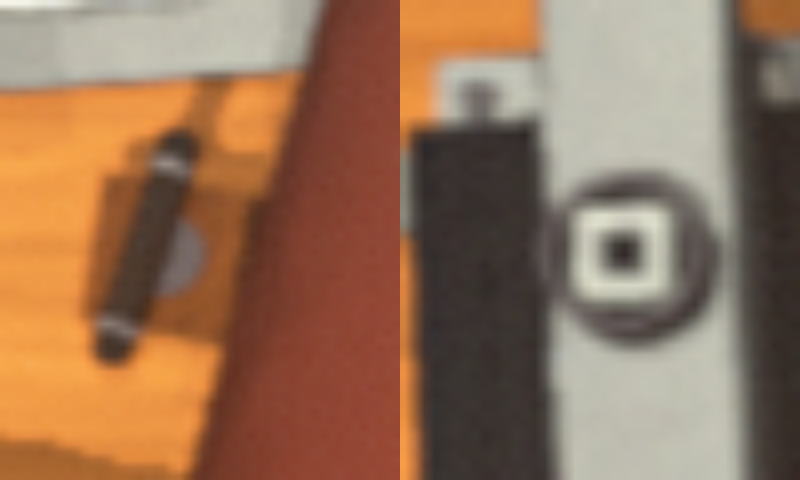

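View pics/key1s.png

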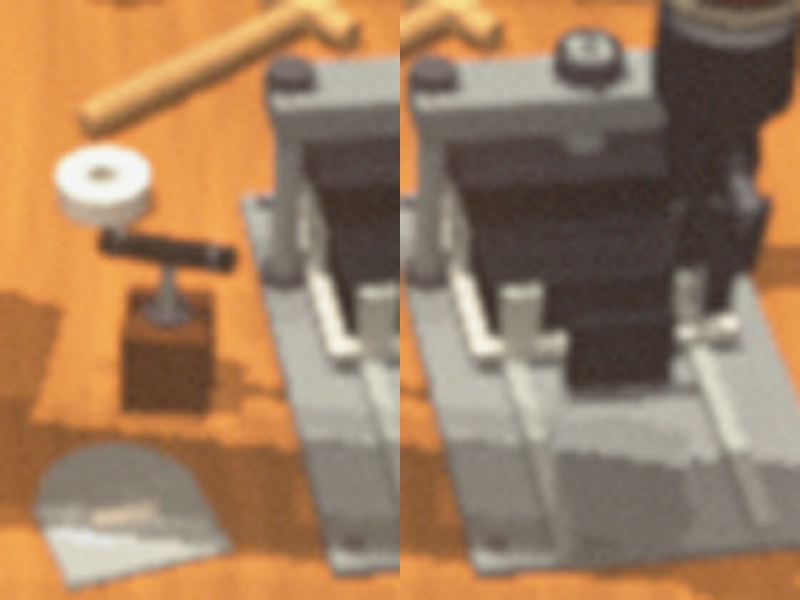

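```bash
cat > m3.py <<'E'
from fit import *
import pickle
t,s=pickle.load(open("k.pkl","rb"))
BAR=[boxv(.088,.014,.099,.117)]
p0=[.4149,.1375,-.255]
for lo,hi in((60,110),(70,130)):
  for dd in([t,s],[t],[s]): r=fit(dd,soft(lo,hi),BAR,p0); print("bar",lo,r[0].round(4),round(r[1],1),r[2])
# rectified socket patch, press axes
p=np.array([.5955,.2425,.078])
def patch(d,z,h=.03,n=241):
    a=np.linspace(-h,h,n); X,Y=np.meshgrid(a,a); P=np.c_[X.ravel(),Y.ravel(),np.full(X.size,z)]
    u=proj(d,place(P,p)).astype(np.float32).reshape(n,n,2)
    return X,Y,cv2.remap(d["img"].max(2).astype(np.float32),u[...,0],u[...,1],cv2.INTER_CUBIC)
t0=pickle.load(open("top0.pkl","rb"))
for nm,d in(("t",t),("t0",t0)):
    X,Y,I=patch(d,.184)
    I=cv2.GaussianBlur(I,(0,0),3)
    for it in range(3):
        if it==0:cx=cy=0.
        r=np.hypot(X-cx,Y-cy); m=(r<.0085); w=np.clip(150-I,0,None)*m; cx,cy=(w*X).sum()/w.sum(),(w*Y).sum()/w.sum()
    gx,gy=cv2.Sobel(I,cv2.CV_32F,1,0),cv2.Sobel(I,cv2.CV_32F,0,1)
    for r0,r1 in((0,.009),(.009,.017),(0,.017)):
        r=np.hypot(X-cx,Y-cy); k=(r<r1)&(r>=r0); th=np.arctan2(gy,gx); mg=gx**2+gy**2
        z=(mg*np.exp(4j*th))[k].sum(); print(nm,"hole centre",round(cx,4),round(cy,4),"ccw angle",round(np.angle(z)/4,3),"str",round(abs(z)/mg[k].sum(),2))
E
python3 m3.py
```

```text
bar 60 [ 0.4145  0.1382 -0.2579] 184.1 [97.08, 34.24]
bar 60 [ 0.4171  0.1381 -0.2686] 70.4 [97.08]
bar 60 [ 0.4147  0.1455 -0.3644] 111.5 [34.24]
bar 70 [ 0.4144  0.1386 -0.2919] 157.6 [184.08333333333334, 77.64999999999999]
bar 70 [ 0.4166  0.1382 -0.2819] 63.4 [184.08333333333334]
bar 70 [ 0.4136  0.132  -0.3766] 93.5 [77.64999999999999]
t hole centre 0.0005 0.0005 ccw angle -0.021 str 0.42
t hole centre 0.0005 0.0005 ccw angle -0.041 str 0.74
t hole centre 0.0005 0.0005 ccw angle -0.037 str 0.63
t0 hole centre 0.0004 0.0006 ccw angle -0.026 str 0.39
t0 hole centre 0.0004 0.0006 ccw angle -0.038 str 0.75
t0 hole centre 0.0004 0.0006 ccw angle -0.036 str 0.63
```

```bash
for i in 1 2 3 4 5 6; do python3 -m jog '[[0,0,-1,0,0,0,0],[0,0,-1,0,0,0,0],[0,0,-1,0,0,0,0],[0,0,-1,0,0,0,0],[0,0,-1,0,0,0,0]]' >/dev/null;done
python3 -m jog '[[0,0,-1,0,0,0,0],[0,0,-1,0,0,0,0],[0,0,-0.1,0,0,0,0],[0,0,0,0,0,0,0]]'
python3 pl.py .415 .138 .15 1.31
```

```text
t: 68.2
tool_pos: [0.617, -0.0393, 0.2098]
tool_rot: [-0.411, -3.114, -0.0]
contact_force: [-0.7, -0.4, 0.1]
opening: 0.0425
grip_force: 0.0
turn [ 0.001 -0.011 -0.019] shift [8.03  3.974 1.992]
t 68.2 [ 0.617  -0.0393  0.2098] q [-0.18  0.05  1.65  0.    1.44 -1.49] F [-0.7 -0.4  0.1] open 0.0425 grip 0.0
```

```bash
python3 -m jog '[[0,0,0,1,0.4,0,0],[0,0,0,1,0.5,0,0],[0,0,0,1,0.5,0,0],[0,0,0,1,0.5,0,0],[0,0,0,1,0.5,0,0]]' >/dev/null
python3 -m jog '[[0,0,0,1,0.5,0,0],[0,0,0,1,0.5,0.5,0],[0,0,0,1,0.57,0.5,0],[0,0,0,0,0,0,0],[0,0,0,0,0,0,0]]'
python3 pl.py .415 .138 .089 1.31
python3 - <<'E'
from fit import *
import pickle
t,s=cam("top"),cam("side")
save(np.hstack([cv2.resize(t["img"][170:240,185:255],(400,400),interpolation=2),cv2.resize(s["img"][125:195,215:285],(400,400),interpolation=2)]),"key2.png")
E
```

```text
t: 69.45
tool_pos: [0.4169, 0.1371, 0.1808]
tool_rot: [0.41, 3.114, -0.0]
contact_force: [0.6, 0.1, 0.7]
opening: 0.0425
grip_force: 0.0
turn [ 0.002  0.013 -0.015] shift [0.067 0.011 3.061]
t 69.45 [0.4169 0.1371 0.1808] q [ 0.15 -0.39  2.08 -0.    1.44 -1.16] F [0.6 0.1 0.7] open 0.0425 grip 0.0
```

View pics/key2.png

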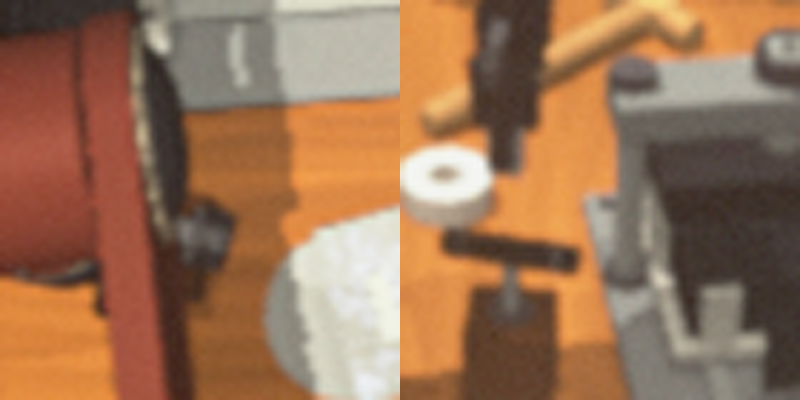

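```bash
python3 -m jog '[[0,0,0,0.07,0.01,0.6,0],[0,0,0,0,0,0.8,0],[0,0,0,0,0,0.8,0],[0,0,0,0,0,0.6,0],[0,0,0,0,0,0.26,0]]' 
python3 -m jog '[[0,0,0,0,0,0,-0.3],[0,0,0,0,0,0,-0.5],[0,0,0,0,0,0,-0.6],[0,0,0,0,0,0,-0.7],[0,0,0,0,0,0,-1]]' 80
python3 -m jog '[[0,0,0,0,0,0,-1],[0,0,0,0,0,0,-1]]'
python3 pl.py .415 .138 .089 1.31
```

```text
t: 70.18
tool_pos: [0.4133, 0.1376, 0.0862]
tool_rot: [-0.411, -3.111, 0.002]
contact_force: [-0.2, 0.0, 0.2]
opening: 0.0425
grip_force: 0.0
t: 70.8
tool_pos: [0.4151, 0.1382, 0.0895]
tool_rot: [0.41, 3.113, 0.001]
contact_force: [-0.9, -0.1, 4.1]
opening: 0.0129
grip_force: 78.3
t: 71.05
tool_pos: [0.4151, 0.1382, 0.0895]
tool_rot: [0.41, 3.113, 0.001]
contact_force: [-0.9, -0.1, 6.0]
opening: 0.0127
grip_force: 78.5
turn [ 0.007  0.017 -0.012] shift [ 0.002 -0.008  0.018]
t 71.05 [0.4151 0.1382 0.0895] q [ 0.15 -0.29  2.17 -0.    1.26 -1.16] F [-0.9 -0.1  6. ] open 0.0127 grip 78.5
```

```bash
python3 -m jog '[[0,0,0,0,0,-0.2,-1],[0,0,0,0,0,-0.6,-1],[0,0,0,0,0,-1,-1],[0,0,0,0,0,-1,-1],[0,0,0,0,0,-1,-1]]'
python3 -m jog '[[0,0,-1,0,0,-1,-1],[0,0,-1,0,0,-1,-1],[0,0,-1,0,0,-0.4,-1],[0,0,-0.46,0,0,0,-1],[0,0,0,0,0,0,-1]]'
python3 pl.py .596 .243 .275 1.61
```

```text
t: 71.68
tool_pos: [0.4138, 0.138, 0.2028]
tool_rot: [-0.41, -3.113, 0.001]
contact_force: [0.7, -0.6, -1.9]
opening: 0.0127
grip_force: 78.0
t: 72.3
tool_pos: [0.4141, 0.138, 0.274]
tool_rot: [0.062, -3.14, 0.0]
contact_force: [0.7, 0.5, -0.7]
opening: 0.0128
grip_force: 78.1
turn [-0.001 -0.01   0.004] shift [-6.196  3.258 -0.032]
t 72.3 [0.4141 0.138  0.274 ] q [ 0.15 -0.44  1.97  0.    1.61 -1.46] F [ 0.7  0.5 -0.7] open 0.0128 grip 78.1
```

```bash
python3 -m jog '[[0,0,0,-0.6,0.2,0,-1],[0,0,0,-1,0.5,0,-1],[0,0,0,-1,0.5,0,-1],[0,0,0,-1,0.5,0,-1],[0,0,0,-1,0.6,0,-1]]' >/dev/null
python3 -m jog '[[0,0,0,-0.8,0.6,0,-1],[0,0,0,-0.8,0.36,0,-1],[0,0,0,0,0,0,-1],[0,0,0,0,0,0,-1],[0,0,0,0,0,0,-1]]'
python3 pl.py .596 .243 .26 1.61
python3 - <<'E'
from fit import *
import pickle
t,s=cam("top"),cam("side");pickle.dump((t,s),open("k2.pkl","wb"))
o=status.get_obs();p=o["tool_pos"]
print("pred tip",proj(s,[p-[0,0,.0655]]),"collar",proj(s,[p-[0,0,.0655-.038]]),"socket",proj(s,[[.596,.243,.184]]))
print("bar ends",proj(s,[p+[-.044,-.007,.019],p+[.044,-.007,.019]]))
save(np.hstack([cv2.resize(s["img"][95:145,255:305],(500,500),interpolation=2),cv2.resize(t["img"][120:170,145:175],(300,500),interpolation=2)]),"sock1.png")
E
```

```text
t: 73.55
tool_pos: [0.5957, 0.2429, 0.2745]
tool_rot: [0.062, -3.141, 0.0]
contact_force: [0.4, 1.1, -0.9]
opening: 0.0129
grip_force: 78.2
turn [-0.002 -0.004  0.005] shift [-0.009  0.004  0.483]
t 73.55 [0.5957 0.2429 0.2745] q [ 0.27  0.07  1.52 -0.    1.55 -1.34] F [ 0.4  1.1 -0.9] open 0.0129 grip 78.2
pred tip [[282.9645981  126.26956632]] collar [[283.6459332  116.94781462]] socket [[282.55323715 132.3102068 ]]
bar ends [[272.05231801 106.42059061]
 [297.44885342 105.91270776]]
```

View pics/sock1.png

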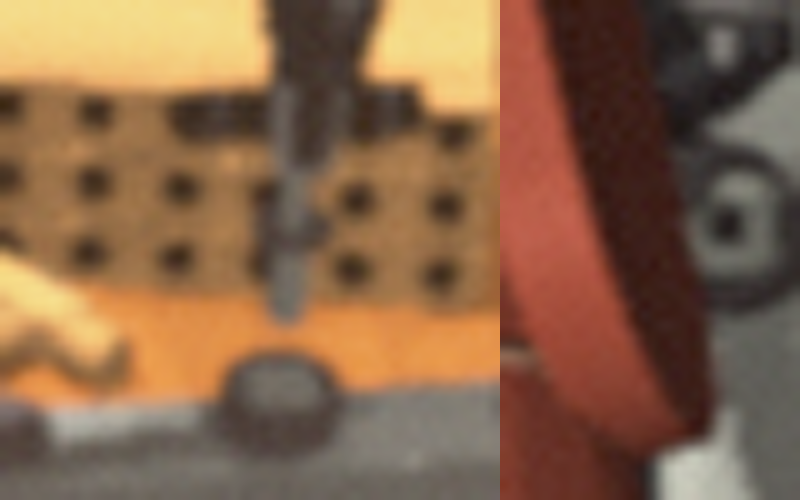

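Tip at crop (287,320), head centre at (280,385), with bar ends at columns 172 and 420. That agrees with the prediction to about 1 mm, so I'll lower by feel.

```bash
python3 -m jog '[[0,0,0,0.01,0,0.4,-1],[0,0,0,0,0,0.3,-1],[0,0,0,0,0,0,-1],[0,0,0,0,0,0,-1]]'
python3 -m jog '[[0,0,0,0,0,0.07,-1],[0,0,0,0,0,0.03,-1],[0,0,0,0,0,0,-1]]'
python3 -m jog '[[0,0,0,0,0,0.07,-1],[0,0,0,0,0,0,-1]]'
python3 -m jog '[[0,0,0,0,0,0.06,-1],[0,0,0,0,0,0,-1]]'
```

```text
t: 74.15
tool_pos: [0.596, 0.2432, 0.2533]
tool_rot: [0.063, -3.141, 0.0]
contact_force: [-0.4, -0.9, -0.8]
opening: 0.0129
grip_force: 78.2
t: 74.53
tool_pos: [0.5961, 0.2432, 0.2505]
tool_rot: [0.063, -3.141, 0.0]
contact_force: [-0.3, -0.3, -1.8]
opening: 0.0126
grip_force: 78.2
t: 74.78
tool_pos: [0.5959, 0.2432, 0.2481]
tool_rot: [0.063, -3.141, 0.0]
contact_force: [-0.3, 0.8, -1.7]
opening: 0.013
grip_force: 78.2
t: 75.03
tool_pos: [0.5962, 0.2433, 0.2473]
tool_rot: [-0.063, 3.14, 0.0]
contact_force: [-0.4, 0.2, 1.7]
opening: 0.0128
grip_force: 78.6
```

```bash
python3 -m jog '[[0,0,0,0,0,0.06,-1],[0,0,0,0,0,0,-1]]' | grep -E "pos|contact"
echo x+; python3 -m jog '[[0,0,0,0.03,0,0,-1],[0,0,0,0,0,0,-1]]'| grep -E "pos|contact"
echo x-; python3 -m jog '[[0,0,0,-0.03,0,0,-1],[0,0,0,-0.03,0,0,-1],[0,0,0,0,0,0,-1]]'| grep -E "pos|contact"
echo y+; python3 -m jog '[[0,0,0,0.03,0.03,0,-1],[0,0,0,0,0,0,-1]]'| grep -E "pos|contact"
echo y-; python3 -m jog '[[0,0,0,0,-0.03,0,-1],[0,0,0,0,-0.03,0,-1],[0,0,0,0,0,0,-1]]'| grep -E "pos|contact"
```

```text
tool_pos: [0.5959, 0.243, 0.2441]
contact_force: [0.4, -1.3, -1.2]
x+
tool_pos: [0.5952, 0.243, 0.2441]
contact_force: [1.1, -1.2, -2.3]
x-
tool_pos: [0.5966, 0.2431, 0.2445]
contact_force: [-1.3, -2.2, -1.8]
y+
tool_pos: [0.5962, 0.2435, 0.2446]
contact_force: [0.2, -4.3, -3.6]
y-
tool_pos: [0.5961, 0.2428, 0.2452]
contact_force: [-0.3, -0.9, -1.9]
```

It's in. Continuing down to the bottom of the recess.

```bash
python3 -m jog '[[0,0,0,0,0,0.1,-1],[0,0,0,0,0,0,-1]]' | grep -E "pos|contact"
python3 -m jog '[[0,0,0,0,0,0.1,-1],[0,0,0,0,0,0,-1]]' | grep -E "pos|contact"
python3 -m jog '[[0,0,0,0,0,0.1,-1],[0,0,0,0,0,0,-1]]' | grep -E "pos|contact"
python3 -c "
from h import *; print(status.get_obs()['wrist_torque'])"
```

```text
tool_pos: [0.5959, 0.2428, 0.2416]
contact_force: [0.1, 0.9, -2.2]
tool_pos: [0.5959, 0.2425, 0.2383]
contact_force: [-0.1, -0.3, -1.4]
tool_pos: [0.5961, 0.2424, 0.2357]
contact_force: [0.7, 0.4, -0.9]
[-0.03675093  0.02367283  0.00686062]
```

```bash
python3 -m jog '[[0,0,0.5,0,0,0,-1],[0,0,1,0,0,0,-1],[0,0,1,0,0,0,-1],[0,0,1,0,0,0,-1],[0,0,1,0,0,0,-1]]' 100
python3 -m jog '[[0,0,1,0,0,0,-1],[0,0,1,0,0,0,-1],[0,0,1,0,0,0,-1],[0,0,1,0,0,0,-1],[0,0,0,0,0,0,-1]]'
python3 -c "
from h import *; print(status.get_obs()['wrist_torque'])"
python3 -m jog '[[0,0,0,0,0,0.05,-1],[0,0,0,0,0,0,-1]]' | grep -E "pos|contact"
```

```text
t: 77.9
tool_pos: [0.596, 0.2422, 0.2357]
tool_rot: [-0.555, -3.092, 0.001]
contact_force: [-0.5, -0.8, -0.9]
opening: 0.0125
grip_force: 101.2
t: 78.53
tool_pos: [0.5959, 0.2421, 0.2357]
tool_rot: [-1.078, -2.95, 0.001]
contact_force: [0.2, -0.5, -1.5]
opening: 0.0124
grip_force: 101.2
[-0.21518126  0.16252688  0.05874293]
tool_pos: [0.5962, 0.2422, 0.2356]
contact_force: [-3.3, -1.8, 6.0]
```

```bash
python3 -m jog '[[0,0,1,0,0,-0.05,-1],[0,0,1,0,0,0,-1],[0,0,1,0,0,0,-1],[0,0,1,0,0,0,-1],[0,0,1,0,0,0,-1]]' | grep -E "pos|contact"
for i in 1 2 3; do python3 -m jog '[[0,0,1,0,0,0,-1],[0,0,1,0,0,0,-1],[0,0,1,0,0,0,-1],[0,0,1,0,0,0,-1],[0,0,1,0,0,0,-1]]' | grep -E "pos|contact|opening"
python3 -c "
from h import *; o=status.get_obs();print(o['wrist_torque'].round(3),o['q'][5].round(3))"; done
```

```text
tool_pos: [0.5959, 0.2421, 0.2356]
contact_force: [-1.0, -2.5, 1.6]
tool_pos: [0.5958, 0.2421, 0.2357]
contact_force: [-1.2, -1.5, 2.0]
opening: 0.0124
[-0.362  0.422  0.119] 0.276
tool_pos: [0.5958, 0.242, 0.2356]
contact_force: [-2.3, -2.2, 1.1]
opening: 0.0121
[-0.428  0.425  0.134] 0.713
tool_pos: [0.5956, 0.2421, 0.2356]
contact_force: [-3.9, -2.4, 1.8]
opening: 0.0121
[-0.402  0.521  0.134] 1.149
```

```bash
python3 -m jog '[[0,0,1,0,0,0,-1],[0,0,1,0,0,0,-1],[0,0,1,0,0,0,-1],[0,0,1,0,0,0,-1],[0,0,1,0,0,0,-1]]' | grep -E "contact"
for i in 1 2; do python3 -c "
from h import *; o=status.get_obs();print(o['wrist_torque'].round(3),o['q'][5].round(3))"
python3 -m jog '[[0,0,1,0,0,0,-1],[0,0,0,0,0,0,-1]]' | grep -E "contact"; done
for i in 1 2 3; do python3 -c "
from h import *; o=status.get_obs();print(o['wrist_torque'].round(3),o['q'][5].round(3))"
python3 -m jog '[[0,0,0.4,0,0,0,-1],[0,0,0,0,0,0,-1]]' | grep -E "contact"; done
python3 pl.py .596 .242 .2356 -1.5;python3 -c "
from h import *; o=status.get_obs();print(o['wrist_torque'].round(3),o['q'][5].round(3))"
```

```text
contact_force: [-3.0, -2.0, 2.4]
[-0.308  0.584  0.125] 1.585
contact_force: [-3.2, -2.3, 2.1]
[-0.344  0.716  0.06 ] 1.669
contact_force: [-3.9, -1.4, 1.5]
[-0.348  0.787  0.15 ] 1.755
contact_force: [-4.4, -2.3, 2.1]
[-0.386  0.943  0.278] 1.792
contact_force: [-5.2, -1.9, 1.3]
[-0.441  1.032  0.38 ] 1.828
contact_force: [-4.7, -2.2, 0.6]
turn [ 1.000e-03  9.000e-03 -1.051e+00] shift [0.005 0.011 0.002]
t 83.15 [0.5958 0.2423 0.2357] q [0.27 0.09 1.56 0.   1.49 1.86] F [-4.7 -2.2  0.6] open 0.0123 grip 101.7
[-0.411  1.062  0.384] 1.862
```

```bash
for i in 1 2 3 4; do python3 -m jog '[[0,0,0.4,0,0,0,-1],[0,0,0,0,0,0,-1]]' | grep -E "contact"; python3 -c "
from h import *; o=status.get_obs();print(o['wrist_torque'].round(3),o['q'][5].round(3))"; done
```

```text
contact_force: [-4.4, -1.8, 1.5]
[-0.419  1.063  0.461] 1.897
contact_force: [-5.2, -2.3, 1.7]
[-0.387  1.106  0.444] 1.932
contact_force: [-5.1, -1.5, 1.2]
[-0.404  1.087  0.608] 1.967
contact_force: [-4.6, -0.9, 1.2]
[-0.368  1.049  0.567] 2.001
```

```bash
for i in 1 2 3; do python3 -m jog '[[0,0,0.6,0,0,0,-1],[0,0,0,0,0,0,-1]]' 120| grep -E "contact"; python3 -c "
from h import *; o=status.get_obs();print(o['wrist_torque'].round(3),o['q'][5].round(3))"; done
python3 - <<'E'
from h import *
s=cam("side");t=cam("top")
save(np.hstack([cv2.resize(s["img"][90:180,235:335],(444,400),interpolation=2),cv2.resize(t["img"][105:185,135:205],(350,400),interpolation=2)]),"turn1.png")
E
```

```text
contact_force: [-5.4, -1.9, 2.3]
[-0.411  1.067  0.629] 2.053
contact_force: [-4.4, -1.7, 2.0]
[-0.4    1.076  0.549] 2.106
contact_force: [-5.0, -1.5, 2.1]
[-0.322  1.173  0.624] 2.158
```

View pics/turn1.png

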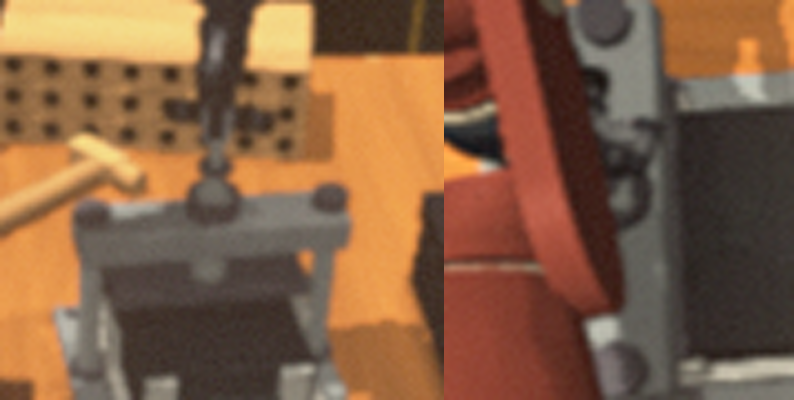

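```bash
for i in 1 2 3 4; do python3 -m jog '[[0,0,-0.6,0,0,0,-1],[0,0,0,0,0,0,-1]]' | grep -E "contact"; python3 -c "
from h import *; o=status.get_obs();print(o['wrist_torque'].round(3),o['q'][5].round(3))"; done
```

```text
contact_force: [-5.1, -2.9, 1.6]
[-0.334  1.185  0.45 ] 2.105
contact_force: [-5.5, -1.5, 2.1]
[-0.326  1.174  0.342] 2.053
contact_force: [-5.2, -2.1, 2.2]
[-0.312  1.23   0.279] 2.001
contact_force: [-4.6, -1.6, 2.1]
[-0.297  1.147  0.218] 1.949
```

```bash
for i in 1 2 3; do python3 -m jog '[[0,0,-0.6,0,0,0,-1],[0,0,0,0,0,0,-1]]' | grep -E "contact"; python3 -c "
from h import *; o=status.get_obs();print(o['wrist_torque'].round(3),o['q'][5].round(3))"; done
python3 -m jog '[[0,0,0,0,0,-0.1,-1],[0,0,0,0,0,-0.2,-1],[0,0,0,0,0,0,-1]]'
```

```text
contact_force: [-4.8, -1.7, 1.9]
[-0.369  1.136  0.206] 1.897
contact_force: [-4.1, -1.2, 2.2]
[-0.37   1.089  0.235] 1.844
contact_force: [-4.6, -1.9, 2.5]
[-0.423  1.105  0.276] 1.792
t: 87.12
tool_pos: [0.5947, 0.242, 0.2362]
tool_rot: [3.139, 0.077, -0.011]
contact_force: [5.1, 1.6, -26.5]
opening: 0.012
grip_force: 118.8
```

```bash
python3 -m jog '[[0,0,0,0,0,0.25,-1],[0,0,0,0,0,0,-1]]' | grep -E "pos|contact"
for i in 1 2; do python3 -m jog '[[0,0,-0.5,0,0,0,-1],[0,0,0,0,0,0,-1]]' | grep -E "pos|contact"; python3 -c "
from h import *; o=status.get_obs();print(o['wrist_torque'].round(3),o['q'][5].round(3))"; done
```

```text
tool_pos: [0.5954, 0.2422, 0.236]
contact_force: [-2.8, -1.0, -12.3]
tool_pos: [0.5954, 0.2422, 0.2361]
contact_force: [-2.5, -0.5, -14.2]
[-0.16   0.393  0.092] 1.75
tool_pos: [0.5959, 0.2423, 0.2381]
contact_force: [-4.2, -2.6, -7.4]
[-0.356  0.993  0.109] 1.707
```

```bash
python3 -m jog '[[0,0,-0.5,0,0,0,-1],[0,0,0,0,0,0,-1]]' | grep -E "pos|contact"; python3 -c "
from h import *; o=status.get_obs();print(o['wrist_torque'].round(3),o['q'][5].round(3))"
python3 -m jog '[[0,0,0,0,0,-0.1,-1],[0,0,0,0,0,0,-1]]' | grep -E "pos|contact"
```

```text
tool_pos: [0.5961, 0.2424, 0.2392]
contact_force: [-4.7, -1.2, -5.0]
[-0.43   1.165 -0.005] 1.663
tool_pos: [0.5963, 0.2424, 0.2424]
contact_force: [-5.2, -1.7, -2.3]
```

```bash
python3 -m jog '[[0,0,0,0,0,-0.15,-1],[0,0,0,0,0,-0.15,-1],[0,0,0,0,0,-0.3,-1],[0,0,0,0,0,-0.3,-1],[0,0,0,0,0,0,-1]]' | grep -E "pos|contact|rot"
python3 -m jog '[[0,0,0,0,0,-0.3,-1],[0,0,0,0,0,-0.2,-1],[0,0,0,0,0,0,-1],[0,0,0,0,0,0,-1]]'
python3 - <<'E'
from h import *
import pickle
s=cam("side");t=cam("top");pickle.dump((t,s),open("k3.pkl","wb"))
save(np.hstack([cv2.resize(s["img"][90:180,235:335],(444,400),interpolation=2),cv2.resize(t["img"][105:185,135:205],(350,400),interpolation=2)]),"out1.png")
p=status.get_obs()["tool_pos"]
print("pred tip",proj(s,[p-[0,0,.0655]]),"collar",proj(s,[p-[0,0,.0655-.038]]),"bar",proj(s,[p+[-.044,-.007,.019],p+[.044,-.007,.019]]))
E
```

```text
tool_pos: [0.5971, 0.2426, 0.2696]
tool_rot: [-3.128, -0.282, -0.006]
contact_force: [0.4, 0.0, -1.2]
t: 89.5
tool_pos: [0.596, 0.2423, 0.282]
tool_rot: [3.129, 0.282, -0.001]
contact_force: [-0.4, -0.3, -1.1]
opening: 0.0121
grip_force: 122.5
pred tip [[283.11703617 124.64958498]] collar [[283.8025324  115.27613471]] bar [[272.17661688 104.67673393]
 [297.65084208 104.17486217]]
```

View pics/out1.png

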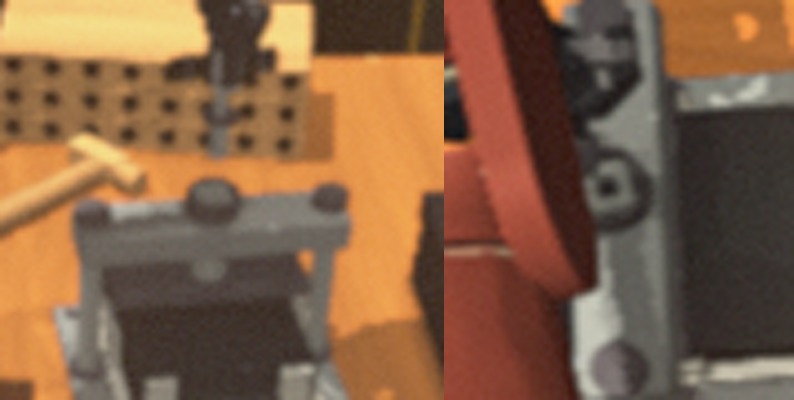

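```bash
cat > m4.py <<'E'
import sys
from fit import *
import pickle
p=np.array([.5955,.2425,.078])
def ang(d):
    h,n=.03,241;a=np.linspace(-h,h,n); X,Y=np.meshgrid(a,a)
    u=proj(d,place(np.c_[X.ravel(),Y.ravel(),np.full(X.size,.184)],p)).astype(np.float32).reshape(n,n,2)
    I=cv2.GaussianBlur(cv2.remap(d["img"].max(2).astype(np.float32),u[...,0],u[...,1],cv2.INTER_CUBIC),(0,0),3)
    gx,gy=cv2.Sobel(I,cv2.CV_32F,1,0),cv2.Sobel(I,cv2.CV_32F,0,1);th=np.arctan2(gy,gx);mg=gx**2+gy**2
    for r0,r1 in((0,.009),(.009,.017),(0,.017)):
        r=np.hypot(X-.0005,Y-.0005);k=(r<r1)&(r>=r0);z=(mg*np.exp(4j*th))[k].sum();print("ccw",round(np.angle(z)/4,3),"str",round(abs(z)/mg[k].sum(),2))
if __name__=="__main__": ang(pickle.load(open(sys.argv[1],"rb"))[0])
E
python3 m4.py k3.pkl; python3 pl.py .4151 .1382 .282 -1.83
```

```text
ccw 0.017 str 0.19
ccw 0.154 str 0.48
ccw 0.128 str 0.36
turn [2.000e-03 8.000e-03 5.029e+00] shift [-4.936  4.899 -0.006]
t 89.6 [0.5959 0.2423 0.2818] q [0.27 0.07 1.51 0.   1.56 1.66] F [-1.1 -0.  -1.5] open 0.0118 grip 122.5
```

```bash
cat > m5.py <<'E'
from fit import *
import pickle
t,s=pickle.load(open("k3.pkl","rb"))
ST=[boxv(.056,.056,0,.06)]
for lo,hi in((110,150),(130,170),(150,190)):
    r=fit([s],soft(lo,hi),ST,[.415,.138,-.1]);print("stand side",r[0].round(4),round(r[1],1),r[2])
# rectified top face brightness at z=.06 in side view (4 mm grid, rows x desc, cols y desc)
xs=np.arange(.447,.382,-.003);ys=np.arange(.171,.105,-.003)
for d in(s,):
    X,Y=np.meshgrid(xs,ys,indexing="ij");u=proj(d,np.c_[X.ravel(),Y.ravel(),np.full(X.size,.06)]).astype(np.float32).reshape(*X.shape,2)
    g=cv2.remap(d["img"].max(2).astype(np.float32),u[...,0],u[...,1],cv2.INTER_LINEAR).astype(int)
    print("y",(ys[[0,-1]]));[print(round(x,3),*["%3d"%v for v in r]) for x,r in zip(xs,g)]
E
python3 m5.py
```

```text
stand side [ 0.4154  0.1337 -0.0564] 16.0 [343.72499999999997]
stand side [ 0.4154  0.1316 -0.1961] 34.0 [453.67500000000007]
stand side [ 0.4138  0.1252 -0.3006] 177.1 [631.6750000000001]
y [0.171 0.105]
0.447 227 225 219 211 203 193 188 189 192 196 203 210 215 217 214 206 189 166 156 149 148 147 150
0.444 224 221 212 196 179 161 151 148 149 153 157 163 168 169 166 160 150 137 131 126 126 126 129
0.441 220 216 204 184 161 137 122 116 114 116 117 120 123 125 126 124 120 116 112 108 109 110 109
0.438 217 212 198 178 155 128 114 107 105 107 107 107 109 111 111 109 108 107 105 104 103 103  99
0.435 217 213 198 177 154 129 115 106 105 106 107 107 107 107 108 108 107 107 108 108 106 104 101
0.432 218 212 196 176 153 130 116 108 106 106 107 107 108 108 108 109 109 109 109 109 106 103 100
0.429 218 212 194 172 150 127 116 107 106 106 107 107 107 108 108 108 108 108 107 107 106 104 100
0.426 217 210 191 166 144 124 113 105 105 106 106 106 105 104 102 101 104 106 106 106 104 101  98
0.423 214 206 185 160 139 119 112 106 105 105 103 101 101 101 100 100 103 105 106 106 103 100  97
0.42 209 199 
[... 558 characters left out ...]
102  99  98  97
0.402 201 185 156 130 116 104 103 103 104 105 105 105 104 104 103 103 105 105 104 101  98  98  99
0.399 199 181 152 127 113 103 103 104 105 106 104 103 103 103 104 104 104 103 103 101  98  98  99
0.396 200 182 156 133 118 108 109 109 106 104 104 103 103 103 105 105 104 103 101 100 100  98  96
0.393 210 197 174 156 144 134 129 126 122 119 117 114 112 111 110 108 106 103 100  99  98  98  97
0.39 218 211 199 188 181 174 167 161 157 154 150 145 140 135 130 122 113 109 105 100  97  96  95
0.387 223 221 217 214 212 209 206 203 201 198 197 193 189 184 178 167 155 147 140 134 128 121 114
0.384 226 226 225 224 225 224 223 223 223 223 222 222 223 222 221 216 210 206 200 195 188 175 160
```

```bash
python3 -m jog '[[0,0,1,0,0,0,-1],[0,0,1,0,0,0,-1],[0,0,1,0,0,0,-1],[0,0,0.8,0,0,0,-1],[0,0,0,0,0,0,-1]]' >/dev/null
python3 pl.py .4145 .1365 .282 -1.72
```

```text
turn [ 0.003  0.006 -0.023] shift [-5.457e+00  4.386e+00 -2.000e-03]
t 90.22 [0.596  0.2423 0.2819] q [ 0.27  0.07  1.51 -0.    1.56  1.99] F [ 1.1 -0.1 -0.4] open 0.0121 grip 122.6
```

```bash
python3 -m jog '[[0,0,0,-0.8,0.6,0,-1],[0,0,0,-0.9,0.7,0,-1],[0,0,0,-0.9,0.7,0,-1],[0,0,0,-0.9,0.7,0,-1],[0,0,0,-0.9,0.7,0,-1]]' >/dev/null
python3 -m jog '[[0,0,0,-0.8,0.7,0.3,-1],[0,0,0,-0.26,0.29,1,-1],[0,0,0,0,0,1,-1],[0,0,0,0,0,1,-1],[0,0,0,0,0,0.9,-1]]' >/dev/null
python3 -m jog '[[0,0,0,0,0,0,-1],[0,0,0,0,0,0,-1],[0,0,0,0,0,0,-1]]'
python3 pl.py .4145 .1365 .13 -1.72
python3 - <<'E'
from h import *
import pickle
s=cam("side");t=cam("top");pickle.dump((t,s),open("k4.pkl","wb"))
p=status.get_obs()["tool_pos"]
for nm,z in(("shank",-.01),("collar",-.0275),("sq",-.045),("tip",-.06)):
    u=proj(s,[p+[0,0,z]])[0]; r=int(round(u[1]));c=int(round(u[0])); print(nm,u.round(1),s["img"][r,c-8:c+9].max(1), s["img"][r,c-8:c+9].min(1))
u=proj(s,[[.4155,.1345,.06]]);print(u)
E
```

```text
t: 91.85
tool_pos: [0.4153, 0.1371, 0.1581]
tool_rot: [-3.132, 0.238, -0.005]
contact_force: [-0.2, 0.3, -1.6]
opening: 0.012
grip_force: 122.6
turn [-0.01  -0.033 -0.029] shift [-0.023  0.024  0.937]
t 91.85 [0.4153 0.1371 0.1581] q [ 0.15 -0.37  2.11  0.    1.4   1.87] F [-0.2  0.3 -1.6] open 0.012 grip 122.6
shank [233.7 159.1] [229 218 198 167 148 140 139 126 120 139 190 224 231 231 232 235 237] [217 191 167 133 106  85  80  87  93  89  90  82  74  76  76  77  81]
collar [233.7 163.2] [174 170 165 162 136  99  89 101 109 101  86 102 157 215 233 237 238] [122 109  90  79  66  61  64  79  89  81  64  64  63  73  78  82  82]
sq [233.7 167.3] [237 236 235 234 235 231 205 138 108 123 181 228 231 233 235 237 239] [76 77 79 77 80 78 87 92 90 86 80 76 72 78 79 79 81]
tip [233.8 170.7] [236 235 234 233 233 231 215 156 122 139 198 233 235 234 235 238 239] [ 78  78  81  75  80  77  84  98 100  97  85  77  80  80  82  82  80]
[[233.96245237 179.67722324]]
```

```bash
python3 -m jog '[[0,0,0,-0.02,0.02,0.5,-1],[0,0,0,0,0,0.4,-1],[0,0,0,0,0,0,-1]]' | grep -E "pos|contact"
python3 -m jog '[[0,0,0,0,0,0.15,-1],[0,0,0,0,0,0.1,-1],[0,0,0,0,0,0,-1]]'| grep -E "pos|contact"
python3 -m jog '[[0,0,0,0,0,0.1,-1],[0,0,0,0,0,0,-1]]'| grep -E "pos|contact"
```

```text
tool_pos: [0.4121, 0.1362, 0.1271]
contact_force: [-0.5, -0.4, -0.9]
tool_pos: [0.4135, 0.1364, 0.1217]
contact_force: [0.7, -0.1, -0.9]
tool_pos: [0.4134, 0.1364, 0.1186]
contact_force: [-1.0, 1.1, -0.7]
```

```bash
python3 -m jog '[[0,0,0,0.03,0,0.2,-1],[0,0,0,0,0,0.3,-1],[0,0,0,0,0,0,-1]]'| grep -E "pos|contact"
python3 -m jog '[[0,0,0,0,0,0.15,-1],[0,0,0,0,0,0.15,-1],[0,0,0,0,0,0,-1]]'| grep -E "pos|contact"
python3 -m jog '[[0,0,0,0,0,0.08,-1],[0,0,0,0,0,0,-1]]'| grep -E "pos|contact"
python3 -m jog '[[0,0,0,0,0,0.05,-1],[0,0,0,0,0,0,-1]]'| grep -E "pos|contact"
```

```text
tool_pos: [0.4135, 0.1362, 0.1024]
contact_force: [-0.8, 0.6, -1.4]
tool_pos: [0.4141, 0.1362, 0.0943]
contact_force: [0.1, 0.7, -1.2]
tool_pos: [0.4143, 0.1363, 0.0923]
contact_force: [0.4, -0.3, -0.5]
tool_pos: [0.4144, 0.1363, 0.0908]
contact_force: [-0.7, -0.0, -1.2]
```

```bash
python3 -m jog '[[0,0,0,0,0,0.05,-1],[0,0,0,0,0,0,-1]]'| grep -E "pos|contact"
python3 -m jog '[[0,0,0,0,0,0.03,-1],[0,0,0,0,0,0,-1]]'| grep -E "pos|contact"
```

```text
tool_pos: [0.4147, 0.1363, 0.0897]
contact_force: [0.3, 0.3, 1.3]
tool_pos: [0.4148, 0.1363, 0.0896]
contact_force: [-2.6, -1.2, 6.3]
```

```bash
python3 -m jog '[[0,0,0,0,0,-0.02,-0.6],[0,0,0,0,0,0,-0.3],[0,0,0,0,0,0,-0.1],[0,0,0,0,0,0,0],[0,0,0,0,0,0,0]]' | grep -E "contact|open"
python3 -m jog '[[0,0,0,0,0,-0.5,0],[0,0,0,0,0,-1,0],[0,0,0,0,0,-1,0],[0,0,0,0,0,-1,0],[0,0,0,0,0,-1,0]]'  | grep -E "pos"
python3 -m jog '[[0,0,0,0,1,-1,0],[0,0,0,0,1,0,0],[0,0,0,0,1,0,0],[0,0,0,0,1,0,0],[0,0,0,0,1,0,0]]' | grep -E "pos"
python3 -m jog '[[0,0,0,0,1,0,0],[0,0,0,0,1,0,0],[0,0,0,0,1,0,0],[0,0,0,0,1,0,0],[0,0,0,0,1,0,0]]' | grep -E "pos"
python3 -m jog '[[0,0,0,0,1,0,0],[0,0,0,0,1,0,0],[0,0,0,0,0,0,0],[0,0,0,0,0,0,0]]' | grep -E "pos"
cat > m6.py <<'E'
from fit import *
from m4 import ang
import pickle
t,s=cam("top"),cam("side");pickle.dump((t,s),open("k5.pkl","wb"))
ang(t)
BAR=[boxv(.088,.014,.099,.117)]
for dd in([t],[s]):r=fit(dd,soft(70,130),BAR,[.4148,.1363,-.15]);print("bar",r[0].round(4),round(r[1],1),r[2])
# side: key shank/collar columns vs height
b=[.4148,.1363]
for z in(.11,.104,.09,.08,.07,.063):
    u=proj(s,[[b[0],b[1],z]])[0];r,c=np.round(u).astype(int);print(z,u.round(1),s["img"][r,c-15:c+16].max(1))
# platen underside: column profile in the side image at press x=.04, y=-.023
p=[.5955,.2425,.078]
for z in np.arange(.12,.076,-.003):
    u=proj(s,place(np.array([[.05,-.023,z]]),p))[0];r,c=np.round(u).astype(int);print(round(z,3),s["img"][r,c].tolist(),end=" ")
E
python3 m6.py
```

```text
contact_force: [-0.7, -0.6, 0.8]
opening: 0.0423
tool_pos: [0.4146, 0.1363, 0.2264]
tool_pos: [0.3916, -0.0129, 0.2555]
tool_pos: [0.3689, -0.1613, 0.2555]
tool_pos: [0.36, -0.2192, 0.2548]
ccw 0.217 str 0.38
ccw 0.172 str 0.75
ccw 0.181 str 0.62
bar [ 0.4177  0.1354 -0.1445] 56.7 [110.76666666666667]
bar [ 0.377   0.1572 -0.3917] 257.3 [454.3]
0.11 [233.7 168.1] [240 241 240 239 236 234 235 235 228 225 215 213 212 213 219 219 220 219
 215 213 211 215 219 219 219 217 216 216 220 223 225]
0.104 [233.7 169.4] [241 240 239 236 234 235 235 228 225 215 213 212 213 219 219 220 219 215
 213 211 215 219 219 219 217 216 216 220 223 225 224]
0.09 [233.7 172.6] [234 235 235 228 225 215 213 212 213 219 219 220 219 215 213 211 215 219
 219 219 217 216 216 220 223 225 224 222 221 218 220]
0.08 [233.7 174.9] [235 228 225 215 213 212 213 219 219 220 219 215 213 211 215 219 219 219
 217 216 216 220 223 225 224 222 221 218 220 223 225]
0.07 [233.7 177.1] [225 215 213 212 213 219 219 220 219 215 213 211 215 219 219 219 217 216
 216 220 223 225 224 222 221 218 220 223 225 230 236]
0.063 [233.7 178.7] [213 212 213 219 219 220 219 215 213 211 215 219 219 219 217 216 216 220
 223 225 224 222 221 218 220 223 225 230 236 239 239]
0.12 [238, 161, 82] 0.117 [238, 161, 82] 0.114 [235, 156, 79] 0.111 [236, 158, 79] 0.108 [236, 158, 79] 0.105 [238, 160, 80] 0.102 [240, 162, 83] 0.099 [240, 162, 83] 0.096 [240, 162, 80] 0.093 [238, 160, 79] 0.09 [238, 160, 79] 0.087 [233, 153, 77] 0.084 [231, 152, 77] 0.081 [231, 152, 77] 0.078 [226, 146, 74]
```

```bash
for i in 1 2; do python3 -m jog '[[0,0,0,0,1,0,0],[0,0,0,-0.3,1,0,0],[0,0,0,-0.3,1,0,0],[0,0,0,-0.3,1,0,0],[0,0,0,-0.3,1,0,0]]' | grep -E "pos"; done
python3 -m jog '[[0,0,0,0,0,0,0],[0,0,0,0,0,0,0]]' | grep -E "pos|contact"
sed -i 's/r,c=np.round(u).astype(int)/c,r=np.round(u).astype(int)/; s/c-15:c+16/c-12:c+13/' m6.py
cat >> m6.py <<'E'
print()
LH=[boxv(.150,.184,.052,.07)]
for nm,(x,y),z,i0 in(("blade",(0,0),0,0),): pass
# scene change vs start outside the job's own area
import numpy as np
for n,d in(("top",t),("side",s)):
    d0=pickle.load(open(n+"0.pkl","rb"));df=cv2.absdiff(d["img"],d0["img"]).max(2);df=cv2.medianBlur(df,5)>60
    k,l,st,ce=cv2.connectedComponentsWithStats(df.astype(np.uint8));print(n,[(st[i,4].item(),ce[i].round().astype(int).tolist()) for i in range(1,k) if st[i,4]>25])
for nm,uv in(("blade",(392,350)),("pot",(645,281)),("gauge",(617,221)),("roll",(227,349)),("mallet",(145,305))):
    d0=pickle.load(open("top0.pkl","rb"));x,y=int(uv[0]*.64),int(uv[1]*.64)
    a=d0["img"][y-16:y+17,x-16:x+17].astype(float);b=t["img"][y-20:y+21,x-20:x+21]
    r=cv2.matchTemplate(b,a.astype(np.uint8),cv2.TM_CCOEFF_NORMED);m=np.unravel_index(r.argmax(),r.shape);print(nm,m[1]-4,m[0]-4,r.max().round(2))
E
python3 m6.py
```

```text
tool_pos: [0.3017, -0.3625, 0.2544]
tool_pos: [0.2437, -0.5054, 0.2543]
tool_pos: [0.2441, -0.5044, 0.2541]
contact_force: [-0.4, -0.5, 0.0]
ccw 0.209 str 0.36
ccw 0.176 str 0.75
ccw 0.182 str 0.62
bar [ 0.4149  0.1361 -0.16  ] 88.7 [260.1166666666667]
bar [ 0.4177  0.1363 -0.0734] 96.9 [70.1]
0.11 [233.7 168.1] [139  89  89  94  94  88  83  84  84  85  86  86  87  84  88  87  92  95
  95 100 120 125 109 116 157]
0.104 [233.7 169.4] [146  93  87  87  86  85  84  85  83  84  81  88  82  89  85  84  83  85
  85  90 101 102  89  91 141]
0.09 [233.7 172.6] [243 245 245 245 243 243 241 239 240 239 227 176 145 181 231 241 241 240
 242 242 241 238 241 239 240]
0.08 [233.7 174.9] [243 244 244 243 237 205 161 152 159 160 150 134 133 147 181 203 215 214
 215 221 234 243 244 243 241]
0.07 [233.7 177.1] [243 244 244 244 229 167 119 117 110 108 108 117 129 123 119 130 139 145
 146 157 198 235 242 240 237]
0.063 [233.7 178.7] [243 244 244 242 222 145 106 108 104 103 102 114 117 118 103  99 102 110
 111 124 184 236 242 240 237]
0.12 [86, 72, 62] 0.117 [86, 72, 62] 0.114 [85, 68, 62] 0.111 [85, 68, 
[... 234 characters left out ...]
]), (2796, [334, 150]), (675, [152, 155]), (8770, [316, 232]), (258, [314, 198]), (5431, [117, 263]), (7093, [192, 337]), (11616, [426, 348]), (34, [273, 297]), (309, [8, 333]), (67, [253, 341]), (68, [240, 348]), (29, [284, 354]), (168, [270, 361]), (90, [5, 380])]
side [(3137, [30, 26]), (2359, [106, 35]), (71, [164, 51]), (6388, [139, 129]), (40, [164, 108]), (1945, [44, 155]), (2007, [290, 191]), (26, [109, 164]), (82, [76, 184]), (3431, [168, 238]), (454, [220, 210]), (424, [76, 212]), (200, [236, 253]), (192, [254, 255]), (2491, [307, 270]), (1438, [226, 320]), (243, [256, 296]), (211, [270, 345]), (509, [249, 350])]
blade 0 0 0.75
pot 0 0 0.93
gauge 0 0 1.0
roll 0 0 1.0
mallet 0 0 1.0
```

```bash
python3 -c "
from station import finish_job; print(finish_job())"
```

```text
the job is handed in; nothing more can be done
None
```

I've handed the job in with every step done: four cigars in their own grooves, lid flat, tray fully home, screw turned to its stop and now at about 2.96 rad (still tight), and the key upright in its stand. The last pictures show the five named bystanders unmoved; I did not see the result of the judging.

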